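# Unstack the upper mould halves and close each cigar mould

## Task

The upper halves of four wooden cigar moulds are stacked, and the four lower halves stand about the table with the bunches already laid in their grooves. Take the stack apart and close every mould with the upper half of its own size: between the end cheeks, grooves over the bunches, lying flat and fully down on the lower half. Lower them gently rather than dropping them, leave the gum jar and the brass punch where they stand, and let go of everything at the end.

Things in the scene. Friction and masses are not known exactly. Their poses are not given: they have to be found in the camera images.
- upper_s: upper half of the smallest mould: plain brown wooden bar 47 wide (its x) x 70 long (its y) x 26 mm high with a flat back (two small brass dowel ends); two open half-round grooves along y in its underside. Origin: centre of the underside, z up; turning it half round about z makes no difference. At the start it is the top of the stack.
- upper_m: upper half of the second smallest mould: plain brown wooden bar 51 wide (its x) x 88 long (its y) x 26 mm high with a flat back (two small brass dowel ends); two open half-round grooves along y in its underside. Origin: centre of the underside, z up; turning it half round about z makes no difference. At the start second from the top of the stack.
- upper_l: upper half of the second largest mould: plain brown wooden bar 55 wide (its x) x 106 long (its y) x 26 mm high with a flat back (two small brass dowel ends); two open half-round grooves along y in its underside. Origin: centre of the underside, z up; turning it half round about z makes no difference. At the start third from the top of the stack.
- upper_xl: upper half of the largest mould: plain brown wooden bar 59 wide (its x) x 124 long (its y) x 26 mm high with a flat back (two small brass dowel ends); two open half-round grooves along y in its underside. Origin: centre of the underside, z up; turning it half round about z makes no difference. At the start it lies on the table and carries the stack.
- lower_s: lower half of the smallest mould, fixed: wooden block 47 wide (x) x 96 long (y) x 24 mm high; two dark brown bunches 13.5 mm thick lie half sunk along y. End cheeks rise 10 mm above it, 78 mm apart, edges bevelled as lead-in. Origin: centre of underside, z up. Closed: upper half's origin 24 mm above this, centred, y along y (either way); grooves have 2 mm play and centre themselves
- lower_m: lower half of the second smallest mould, fixed: wooden block 51 wide (x) x 114 long (y) x 24 mm high; two dark brown bunches 15.5 mm thick lie half sunk along y. End cheeks rise 10 mm above it, 96 mm apart, edges bevelled as lead-in. Origin: centre of underside, z up. Closed: upper half's origin 24 mm above this, centred, y along y (either way); grooves have 2 mm play and centre themselves
- lower_l: lower half of the second largest mould, fixed: wooden block 55 wide (x) x 132 long (y) x 24 mm high; two dark brown bunches 17.5 mm thick lie half sunk along y. End cheeks rise 10 mm above it, 114 mm apart, edges bevelled as lead-in. Origin: centre of underside, z up. Closed: upper half's origin 24 mm above this, centred, y along y (either way); grooves have 2 mm play and centre themselves
- lower_xl: lower half of the largest mould, fixed: wooden block 59 wide (x) x 150 long (y) x 24 mm high; two dark brown bunches 19.5 mm thick lie half sunk along y. End cheeks rise 10 mm above it, 132 mm apart, edges bevelled as lead-in. Origin: centre of underside, z up. Closed: upper half's origin 24 mm above this, centred, y along y (either way); grooves have 2 mm play and centre themselves
- gum_jar: bystander: glass jar, diameter 51 mm, 65 mm high, origin at the centre of its base
- cap_punch: bystander: brass punch standing upright, diameter 21 mm, 49 mm high, origin at the centre of its base. (Not listed: tall cigar bundles and a rack of cigars, up to about 0.4 m high, stand along the rear left of the table: draw the arm back before swinging it past them)

How it is judged:
At the end, for the whole second after the job is handed in: Each of the four upper halves lies on the lower half of its own size: centred within 4 mm across and 7 mm along the mould, its underside 21 to 26.5 mm above the lower half's underside (24 mm when closed), parallel to it within 0.07 rad, level within 0.05 rad, at rest and released (x of upper_s in the frame of lower_s between -0.004 and 0.004 m and y of upper_s in the frame of lower_s between -0.007 and 0.007 m and z of upper_s in the frame of lower_s between 0.021 and 0.0265 m and angle between the y axis of upper_s and the y axis of lower_s, either way round below 0.07 rad and angle between each of upper_s, upper_m, upper_l, upper_xl's own z axis and vertical below 0.05 rad and linear speed of each of upper_s, upper_m, upper_l, upper_xl below 0.02 m/s and contact force between each of upper_s, upper_m, upper_l, upper_xl and the fingers below 0.1 N and x of upper_m in the frame of lower_m between -0.004 and 0.004 m and y of upper_m in the frame of lower_m between -0.007 and 0.007 m and z of upper_m in the frame of lower_m between 0.021 and 0.0265 m and angle between the y axis of upper_m and the y axis of lower_m, either way round below 0.07 rad and x of upper_l in the frame of lower_l between -0.004 and 0.004 m and y of upper_l in the frame of lower_l between -0.007 and 0.007 m and z of upper_l in the frame of lower_l between 0.021 and 0.0265 m and angle between the y axis of upper_l and the y axis of lower_l, either way round below 0.07 rad and x of upper_xl in the frame of lower_xl between -0.004 and 0.004 m and y of upper_xl in the frame of lower_xl between -0.007 and 0.007 m and z of upper_xl in the frame of lower_xl between 0.021 and 0.0265 m and angle between the y axis of upper_xl and the y axis of lower_xl, either way round below 0.07 rad); the robot touches nothing.
It fails at once if an upper half is dropped: let go while more than 14 mm above its closed position over its lower half ((horizontal distance between upper_s and lower_s below 0.03 m and z of upper_s in the frame of lower_s above 0.038 m and contact force between upper_s and the fingers below 0.05 N) or (horizontal distance between upper_m and lower_m below 0.03 m and z of upper_m in the frame of lower_m above 0.038 m and contact force between upper_m and the fingers below 0.05 N) or (horizontal distance between upper_l and lower_l below 0.03 m and z of upper_l in the frame of lower_l above 0.038 m and contact force between upper_l and the fingers below 0.05 N) or (horizontal distance between upper_xl and lower_xl below 0.03 m and z of upper_xl in the frame of lower_xl above 0.038 m and contact force between upper_xl and the fingers below 0.05 N)).
It fails at once if an upper half is rammed onto its lower half (over 60 N) (contact force between upper_s and lower_s above 60 N or contact force between upper_m and lower_m above 60 N or contact force between upper_l and lower_l above 60 N or contact force between upper_xl and lower_xl above 60 N).
It fails at once if the gum jar is knocked over or pushed more than 20 mm (distance of gum_jar from where it was at the start of the episode above 0.02 m or angle between gum_jar's own z axis and vertical above 0.3 rad).
It fails at once if the brass punch is knocked over or pushed more than 20 mm (distance of cap_punch from where it was at the start of the episode above 0.02 m or angle between cap_punch's own z axis and vertical above 0.3 rad).
It also fails if it takes over 104 s, if anything falls off the work surface, if the arm or the gripper's body presses on something with over 40 N, if the wrist force passes 120 N, or if a joint passes its speed limit or range.

## Robot

A 6-joint arm with a two-finger parallel gripper is mounted at the origin on a cart in front of the work surface, level with it; the furniture and walls round the work are solid. World frame = base frame: x ahead of the robot, y to its left, z up, the work surface at z = 0. Lengths are in m, angles in rad, forces in N, time in s.
With the tool pointing down it reaches from about 0.3 to 0.875 m from the base axis. Payload 4.2 kg.
Tool frame: the origin (TCP) lies between the finger pads; the fingertips stand 22 mm ahead of it and the grasp point (between the pads) lies 3 mm ahead of it; z points along the fingers, y is the line along which they close (so a half turn about z gives the same grasp; the last joint's range is limited). The gripper opens to 85 mm and grips with 20 to 120 N. Pads are 22 mm wide; open, the fingers measure 114 mm over their backs; the gripper's body (76 mm by 85 mm) begins 54 mm behind the grasp point. The pads swing forward as they close: fully open they stand 13 mm farther back than shut.
Start: joints at [-1.253, 0.32, 1.565, -0, 1.257, -0.02], TCP at [0.191, -0.543, 0.253] pointing down, gripper open.
Joint ranges: [-3.11, 3.11], [-0.84, 2.01], [0.21, 2.61], [-1.34, 4.49], [0.05, 2.63], [-2.56, 2.56]. Speed limits (rad/s): [2.57, 2.57, 3.14, 3.14, 3.14, 3.14].

## Interface

Orientations are given as a unit quaternion [x, y, z, w].
In Python, from cell import robot gives the robot as it stands.
- The arm moves only by the tool servo_tool, never from a script. Its argument "series" is a list of rows, each an object of numbers: "x", "y", "z": the shift along the tool's x, y, z each as a share of 0.15 m, from -1 to 1; "ax", "ay", "az": the turn, a rotation vector about the tool's x, y, z each as a share of pi/2 rad, from -1 to 1; "fingers": the closure, from 0 (fully open) to 1 (shut). A call has 1 to 5 rows; each row is the pose to reach, as a shift and turn from the pose commanded when the call began, along the tool's axes at that moment; what a row does not reach only later rows make up. A row lasts 1/12 s, in which the tool goes at most 41.7 mm and 7.16 degrees, less where a joint would pass 70% of its speed; a pose out of reach is approached as far as the arm can. A call with a number of a shift or a turn outside -1 to 1 is refused whole. A call with a gripper value outside its range is refused whole. The fingers move at their own pace and stop on an object; "squeeze" is the grip in N (left out, the last holds). Time passes only in rows, so rows that repeat a pose let the fingers close. It gives the time, the measured TCP pose, the force, the opening and the grip force at its end, in the units of the state.
- robot.sense(): the state, without advancing time (a new reading comes with each control period).
- robot.get_image(name): name is "scene" or "side" or "wrist"; returns a dict with "color" (400x640x3 uint8, blue, green, red), "range_z" (400x640 float32, m along the optical axis (not along the pixel's ray), 0 where there is no reading), "fovy" (degrees; the focal length in pixels is half the picture's height over the tangent of half this angle, whatever the lens; pixels are square), "cx", "cy" (the principal point, pixels), "eye" and "orientation" of the camera in the world; the wrist camera has in their place "T_tool_cam" (4x4, takes a point from camera to tool coordinates, whose origin is the TCP and whose axes are the flange's). Camera axes: x right, y up, looking along -z (the intrinsics and any distortion apply to the point x, -y, -z); pixel columns grow to the right and rows downward; lengths in m; the calibration is good to about 2 mm. A picture is of the moment at which its call begins: read the wrist's pose just before it.
- robot.finish_job(): hands the job in; it is judged then, once.
Trained networks look in the newest picture that a camera, given by its name, has taken for a name from the list of things; names that differ only in an ending like _2 or _b are one class to them, and where a whole thing is asked for, a point or a joint stands for the part that bears it (a point fixed in the world has none). Each returns a list of dicts, best first, with "confidence" (0 to 1); they miss things now and then, are a little off and sometimes report something else, mostly with a low value. They report only what shows in the picture. A call takes as long as a camera call.
- robot.boxes_of(camera, query): "point" ([row, column] in pixels, amid what is visible of it).
- robot.tip_of(camera, query): "point" ([row, column] in pixels: a listed point, or the origin of a listed thing).
The state is a dict: "time": time; "joint_positions": joint angles; "qd": joint speeds; "effort": joint torques, N m; "eef_pos": TCP position; "orientation": TCP orientation; "contact_force": force on the tool from outside, world axes, zero at the start; "ft_torque": the same for the moment, N m; "finger_gap": finger opening in m; "finger_force": force on a finger pad.
Only numpy, scipy, OpenCV 4.12 (cv2) and the standard library are available. Lean on these libraries where they do the work, as an engineer would, in place of code of your own. Each camera call takes 0.05 s, during which the arm holds its last target. There are 200 camera calls.

## Working session

There is one attempt and no reset: what is moved stays moved. The work goes in short steps, Python scripts to look and compute and a tool call to move; the robot and the scene stay as the last step left them, time stands still between calls to the robot, and variables do not carry over. Pictures are saved under pics/ and viewed, at most 14 in all, crops included, and the job is handed in when it is done.

Besides the shell and the picture viewer there is one more tool, called after "Emit:" as name([rows], argument=value, ...), one row to a line, values as JSON. servo_tool: Moves the arm, as the interface text tells. Shift numbers are shares of 0.15 m and turn numbers shares of pi/2 rad, none past 1 either way. Its arguments: {"type":"object","properties":{"series":{"type":"array"},"squeeze":{"type":"number"}},"required":["series"]}

```bash
mkdir -p pics; ls; cat > h.py <<'E'
import numpy as np,cv2
from cell import robot
from scipy.spatial.transform import Rotation as R
def grab(name):
    s=robot.sense(); im=robot.get_image(name)
    f=200/np.tan(np.radians(im['fovy'])/2)
    if name=='wrist':
        T=np.eye(4);T[:3,:3]=R.from_quat(s['orientation']).as_matrix();T[:3,3]=s['eef_pos'];T=T@np.array(im['T_tool_cam'])
    else:
        T=np.eye(4);o=np.array(im['orientation']);T[:3,:3]=R.from_quat(o).as_matrix() if o.size==4 else o;T[:3,3]=im['eye']
    return im,f,T
def cloud(im,f,T):
    d=im['range_z'];v,u=np.mgrid[:d.shape[0],:d.shape[1]]
    P=np.stack([(u-im['cx'])/f*d,-(v-im['cy'])/f*d,-d],-1)
    return P@T[:3,:3].T+T[:3,3]
E
python3 - <<'E'
from h import *
for n in('scene','side'):
    im,f,T=grab(n);cv2.imwrite(f'pics/{n}0.png',im['color'])
    print(n,f,im['cx'],im['cy'],[k for k in im],T.round(3).tolist())
    P=cloud(im,f,T)
    np.savez(n+'.npz',P=P,c=im['color'],d=im['range_z'])
    for q in('upper_s','upper_m','upper_l','upper_xl','lower_s','lower_m','lower_l','lower_xl','gum_jar','cap_punch'):
        print(q,[(round(r['confidence'],2),np.round(r['point']).astype(int).tolist(),P[int(r['point'][0]),int(r['point'][1])].round(3).tolist()) for r in robot.boxes_of(n,q)[:2]])
print(robot.sense())
E
```

```text
pics
scene 405.4569783839885 321.73983798981396 195.55189084430987 ['color', 'range_z', 'fovy', 'cx', 'cy', 'eye', 'orientation'] [[-0.882, 0.303, -0.36, 0.154], [-0.471, -0.55, 0.69, 0.782], [0.011, 0.778, 0.628, 0.71], [0.0, 0.0, 0.0, 1.0]]
upper_s [(0.86, [171, 280], [0.64, 0.083, 0.107]), (0.59, [195, 283], [0.624, 0.104, 0.052])]
upper_m [(0.86, [171, 280], [0.64, 0.083, 0.107]), (0.59, [195, 283], [0.624, 0.104, 0.052])]
upper_l [(0.86, [171, 280], [0.64, 0.083, 0.107]), (0.59, [195, 283], [0.624, 0.104, 0.052])]
upper_xl [(0.45, [203, 285], [0.615, 0.105, 0.026])]
lower_s [(0.87, [288, 318], [0.41, 0.302, 0.019]), (0.75, [196, 334], [0.523, 0.004, 0.018])]
lower_m [(0.87, [288, 318], [0.41, 0.302, 0.019]), (0.75, [196, 334], [0.523, 0.004, 0.018])]
lower_l [(0.87, [288, 318], [0.41, 0.302, 0.019]), (0.75, [196, 334], [0.523, 0.004, 0.018])]
lower_xl [(0.87, [241, 352], [0.404, 0.152, 0.03])]
gum_jar [(0.79, [166, 316], [0.615, -0.057, 0.046]), (0.28, [171, 283], [0.642, 0.072, 0.102])]
cap_punch [(0.69, [284, 370], [0.315, 0.255, 0.041]), (0.2, [165, 316], [0.614, -0.061, 0.04
[... 1144 characters left out ...]
ray([-1.25305367e+00,  3.19584522e-01,  1.56483094e+00, -8.10183362e-05,
        1.25743761e+00, -1.99970751e-02]), 'qd': array([ 6.75489334e-04,  5.85102292e-04, -8.22724337e-04, -1.66668910e-03,
       -2.01973810e-05,  1.10829936e-03]), 'effort': array([ 1.45411436e+00, -4.10998356e+01, -2.67448211e+01,  3.37370122e-01,
        1.92987078e-03,  2.72176794e-05]), 'eef_pos': array([ 0.19046332, -0.54238052,  0.25321814]), 'orientation': array([ 9.85773228e-01,  1.68080710e-01, -5.74216602e-05, -1.23052816e-04]), 'contact_force': array([-0.08672615, -0.73606349, -0.10928813]), 'ft_torque': array([-0.04478989,  0.00219297,  0.03015915]), 'finger_force': 0.0, 'finger_gap': 0.08531292041836369}
```

View images.

View pics/scene0.png

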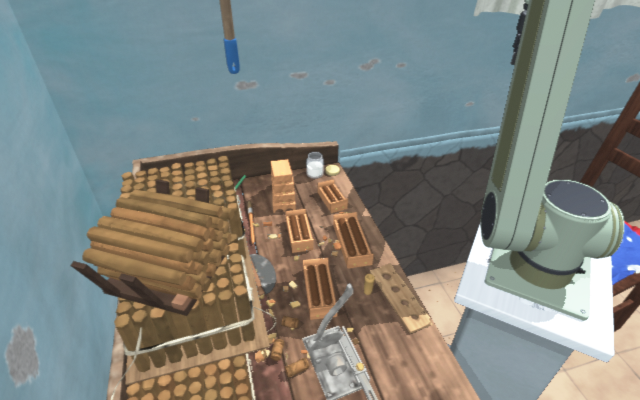

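View pics/side0.png

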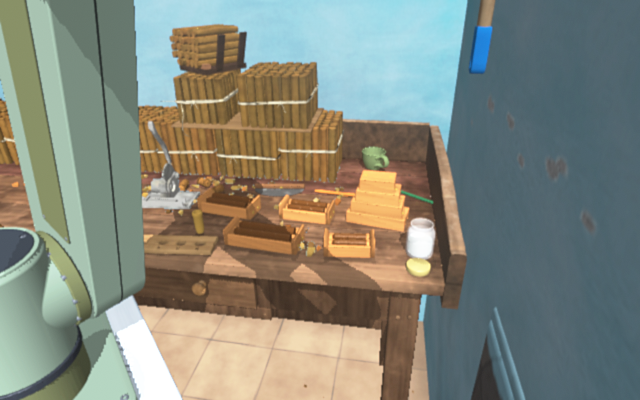

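Emit:
servo_tool([
  {"x": 1, "y": -0.87, "z": -0.4, "az": 0.215},
  {"x": 1, "y": -0.87, "z": -0.4, "az": 0.215},
  {"x": 1, "y": -0.87, "z": -0.4, "az": 0.215},
  {"x": 1, "y": -0.87, "z": -0.4, "az": 0.215},
  {"x": 1, "y": -0.87, "z": -0.4, "az": 0.215},
])

```text
schema error: expected keys x, y, z, ax, ay, az, fingers
```

Emit:
servo_tool([
  {"x": 0.47, "y": -1, "z": -0.2},
  {"x": 0.47, "y": -1, "z": -0.2},
  {"x": 0.47, "y": -1, "z": -0.2},
  {"x": 0.47, "y": -1, "z": -0.2},
  {"x": 0.47, "y": -1, "z": -0.2},
])

```text
schema error: expected keys x, y, z, ax, ay, az, fingers
```

Emit:
servo_tool([
  {"x": 0.47, "y": -1, "z": -0.2},
  {"x": 0.47, "y": -1, "z": -0.2},
  {"x": 0.47, "y": -1, "z": -0.2},
  {"x": 0.47, "y": -1, "z": -0.2},
  {"x": 0.47, "y": -1, "z": -0.2},
])

```text
schema error: expected keys x, y, z, ax, ay, az, fingers
```

Emit:
servo_tool([
  {"x": 0.2, "y": -1, "z": -0.2},
  {"x": 0.2, "y": -1, "z": -0.2},
  {"x": 0.2, "y": -1, "z": -0.2},
  {"x": 0.2, "y": -1, "z": -0.2},
  {"x": 0.2, "y": -1, "z": -0.2},
])

```text
schema error: expected keys x, y, z, ax, ay, az, fingers
```

```bash
python3 - <<'E'
from h import *
im,f,T=grab('wrist');cv2.imwrite('pics/w1.png',im['color']);P=cloud(im,f,T)
np.savez('w1.npz',P=P,c=im['color'],d=im['range_z'],T=T)
print(robot.sense(),np.array(im['T_tool_cam']).round(3).tolist(),f,im['cx'],im['cy'])
E
```

```text
{'time': 1.15, 'joint_positions': array([-1.25308083e+00,  3.19589308e-01,  1.56487971e+00, -9.65408894e-05,
        1.25738523e+00, -1.99976127e-02]), 'qd': array([-0.000282  ,  0.00143161, -0.00010874,  0.00110354, -0.00127219,
       -0.00107537]), 'effort': array([ 1.49088465e+00, -4.10931337e+01, -2.68096393e+01,  3.44004594e-01,
        1.84882847e-03, -1.73160106e-05]), 'eef_pos': array([ 0.19044261, -0.54238151,  0.25319643]), 'orientation': array([ 9.85775062e-01,  1.68069950e-01, -6.48080865e-05, -1.22542481e-04]), 'contact_force': array([ 0.14999472, -0.20147178,  0.28824723]), 'ft_torque': array([-0.00815751, -0.00328123, -0.03071909]), 'finger_force': 0.0, 'finger_gap': 0.08512314279333578} [[-0.001, 0.965, 0.261, 0.065], [1.0, 0.001, 0.0, -0.001], [-0.0, 0.261, -0.965, -0.122], [0.0, 0.0, 0.0, 1.0]] 338.7445553901806 319.4245746951979 201.4521341968379
```

View pics/w1.png

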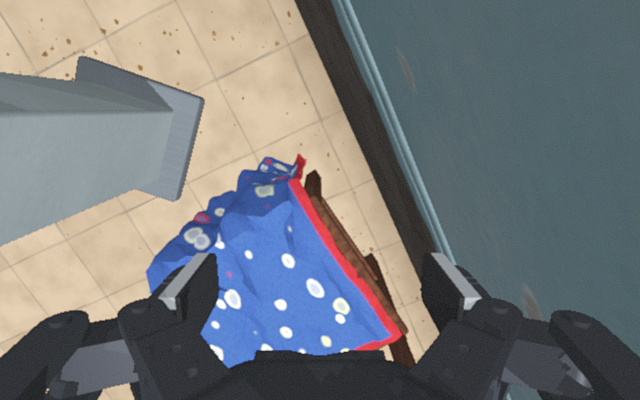

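Emit:
servo_tool([
  {"x": 1, "y": -0.87, "z": -0.4, "ax": 0, "ay": 0, "az": 0.215, "fingers": 0},
  {"x": 1, "y": -0.87, "z": -0.4, "ax": 0, "ay": 0, "az": 0.215, "fingers": 0},
  {"x": 1, "y": -0.87, "z": -0.4, "ax": 0, "ay": 0, "az": 0.215, "fingers": 0},
  {"x": 1, "y": -0.87, "z": -0.4, "ax": 0, "ay": 0, "az": 0.215, "fingers": 0},
  {"x": 1, "y": -0.87, "z": -0.4, "ax": 0, "ay": 0, "az": 0.215, "fingers": 0},
])

```text
time: 1.57
eef_pos: [0.2904, -0.3688, 0.3151]
orientation: [1.0, -0.0, 0.001, 0.001]
contact_force: [1.1, -0.1, 0.5]
finger_gap: 0.0853
finger_force: 0.0
```

Emit:
servo_tool([
  {"x": 0.47, "y": -1, "z": -0.2, "ax": 0, "ay": 0, "az": 0, "fingers": 0},
  {"x": 0.47, "y": -1, "z": -0.2, "ax": 0, "ay": 0, "az": 0, "fingers": 0},
  {"x": 0.47, "y": -1, "z": -0.2, "ax": 0, "ay": 0, "az": 0, "fingers": 0},
  {"x": 0.47, "y": -1, "z": -0.2, "ax": 0, "ay": 0, "az": 0, "fingers": 0},
])

```text
time: 1.9
eef_pos: [0.3602, -0.2196, 0.3449]
orientation: [1.0, -0.0, 0.002, 0.001]
contact_force: [1.6, -0.1, -0.4]
finger_gap: 0.0855
finger_force: 0.0
```

Emit:
servo_tool([
  {"x": 0.47, "y": -1, "z": -0.2, "ax": 0, "ay": 0, "az": 0, "fingers": 0},
  {"x": 0.47, "y": -1, "z": -0.2, "ax": 0, "ay": 0, "az": 0, "fingers": 0},
  {"x": 0.47, "y": -1, "z": -0.2, "ax": 0, "ay": 0, "az": 0, "fingers": 0},
  {"x": 0.47, "y": -1, "z": -0.2, "ax": 0, "ay": 0, "az": 0, "fingers": 0},
])

```text
time: 2.23
eef_pos: [0.4298, -0.0705, 0.3746]
orientation: [1.0, 0.0, 0.002, 0.0]
contact_force: [0.9, -0.9, 0.9]
finger_gap: 0.0852
finger_force: 0.0
```

Emit:
servo_tool([
  {"x": 0.2, "y": -1, "z": -0.2, "ax": 0, "ay": 0, "az": 0, "fingers": 0},
  {"x": 0.2, "y": -1, "z": -0.2, "ax": 0, "ay": 0, "az": 0, "fingers": 0},
  {"x": 0.2, "y": -1, "z": -0.2, "ax": 0, "ay": 0, "az": 0, "fingers": 0},
  {"x": 0.2, "y": -1, "z": -0.2, "ax": 0, "ay": 0, "az": 0, "fingers": 0},
  {"x": 0.2, "y": -1, "z": -0.2, "ax": 0, "ay": 0, "az": 0, "fingers": 0},
])

```text
time: 2.65
eef_pos: [0.4604, 0.0826, 0.4047]
orientation: [1.0, 0.003, 0.003, -0.002]
contact_force: [0.1, 0.4, 0.0]
finger_gap: 0.0856
finger_force: 0.0
```

```bash
python3 - <<'E'
from h import *
im,f,T=grab('wrist');cv2.imwrite('pics/w2.png',im['color']);P=cloud(im,f,T)
np.savez('w2.npz',P=P,c=im['color'],d=im['range_z'],T=T)
s=robot.sense();print(s['time'],s['eef_pos'],s['orientation'],s['qd'].round(2),s['joint_positions'].round(2))
E
```

```text
2.7 [0.45964547 0.08010042 0.40408461] [ 9.99994525e-01  2.72404784e-03  1.74711176e-03 -6.90683090e-04] [-0.06 -0.01  0.04 -0.03  0.01 -0.02] [0.15 0.08 1.5  0.   1.56 1.71]
```

View pics/w2.png

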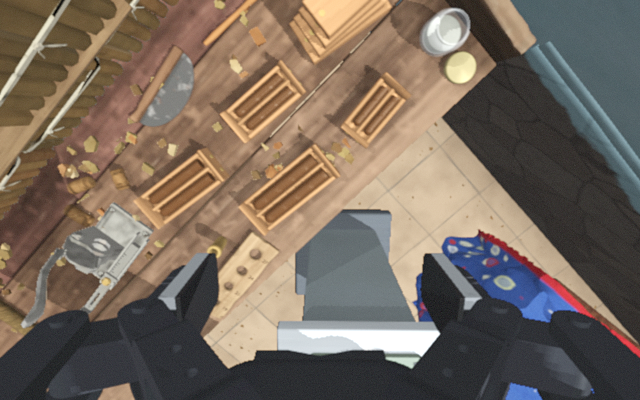

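```bash
cat > fit.py <<'E'
from h import *
import sys
def comps(P,lo,hi,amin=60):
    m=((P[...,2]>lo)&(P[...,2]<hi)&(P[...,0]>.2)&(P[...,0]<.8)&(P[...,1]>-.2)&(P[...,1]<.45)).astype(np.uint8)
    n,l,st,_=cv2.connectedComponentsWithStats(m)
    for i in range(1,n):
        if st[i,4]<amin: continue
        p=P[l==i]
        (c,wh,a)=cv2.minAreaRect((p[:,:2]*1000).astype(np.float32))
        if wh[0]>wh[1]: a+=90
        print('n',st[i,4],'px',st[i,:4],'c',np.round(c,1),'size',np.round(sorted(wh),1),'longaxis',round((a+90)%180,1),'z',np.percentile(p[:,2],[5,50,95]).round(4))
if __name__=='__main__':
    im,f,T=grab('wrist');P=cloud(im,f,T);np.savez(sys.argv[1]+'.npz',P=P,c=im['color'],d=im['range_z'],T=T)
    s=robot.sense();print(s['time'],s['eef_pos'],s['qd'].round(3))
    for lo,hi in((.012,.045),(.02,.03),(.03,.045),(.07,.2)): print(lo,hi);comps(P,lo,hi)
    cv2.imwrite('pics/%s_z.png'%sys.argv[1],np.clip(P[...,2]*2000,0,255).astype(np.uint8))
E
python3 fit.py w3; python3 -c "
from h import *
P=np.load('w3.npz')['P']
t=P[(P[...,2]>.15)];print('tall nearest',len(t), t[:,1].min(), t[np.argsort(t@[1,-1,0])[-5:]] if len(t) else 0)
z=P[...,2];print(np.percentile(z[220:240,200:300],[5,50,95]),np.percentile(z[130:150,310:330],[5,50,95]))"
```

```text
2.75 [0.45907881 0.07847971 0.40353365] [-0.044 -0.008  0.031 -0.008  0.    -0.003]
0.012 0.045
n 977 px [106   0  56  61] c [631.7 334.6] size [24.5 99.3] longaxis 138.3 z [0.0139 0.0292 0.0435]
n 864 px [286   0 102  63] c [649.5  59.3] size [ 58.9 124.5] longaxis 124.0 z [0.0163 0.027  0.0408]
n 891 px [451   0  59  60] c [ 632.4 -132.6] size [  2.7 104.7] longaxis 45.0 z [0.0139 0.0293 0.0434]
n 662 px [435  11  28  31] c [632.3 -87.9] size [28.7 37.4] longaxis 50.2 z [0.0281 0.0298 0.0413]
n 318 px [417  16  30  39] c [619.4 -65.7] size [20.  49.7] longaxis 30.5 z [0.0142 0.0296 0.0437]
n 498 px [443  50  30  32] c [ 586.5 -113.6] size [39.8 40.9] longaxis 50.0 z [0.0121 0.0128 0.0144]
n 1082 px [55 54 61 72] c [545.  409.9] size [ 23.9 115.4] longaxis 144.4 z [0.0135 0.0286 0.043 ]
n 232 px [132  56  37  60] c [558.  326.9] size [11.2 95.8] longaxis 142.3 z [0.0121 0.0126 0.0137]
n 3120 px [217  59  86  83] c [537.2 166.1] size [ 51.2 115. ] longaxis 129.4 z [0.0171 0.0285 0.0347]
n 2376 px [337  71  71  76] c [526.    7.3] size [47.1 96.7] longaxis 140.8 z [0.0178 0.0278 0.034
[... 4635 characters left out ...]
 [ 99 277  10   9] c [260.3 426.2] size [13.  13.6] longaxis 40.4 z [0.032  0.0359 0.0381]
0.07 0.2
n 8160 px [  0   0 141 173] c [555.6 371.3] size [ 48.4 237.9] longaxis 135.6 z [0.1494 0.1625 0.196 ]
n 1931 px [295   0  79  46] c [647.2  64.4] size [51.  79.7] longaxis 129.1 z [0.0774 0.1041 0.1062]
n 1255 px [ 21 242  74  84] c [319.1 424.9] size [12.6 64.5] longaxis 49.3 z [0.0732 0.1212 0.194 ]
tall nearest 62626 0.005562078120245298 [[0.47055833 0.00666218 0.44779366]
 [0.4703393  0.00644049 0.44919876]
 [0.47019384 0.00615296 0.44856344]
 [0.46969819 0.00556208 0.44563683]
 [0.47010398 0.00594377 0.44668421]]
[-0.00057555  0.00113936  0.03096026] [-0.00047514  0.0011172   0.03421997]
```

View pics/w3_z.png

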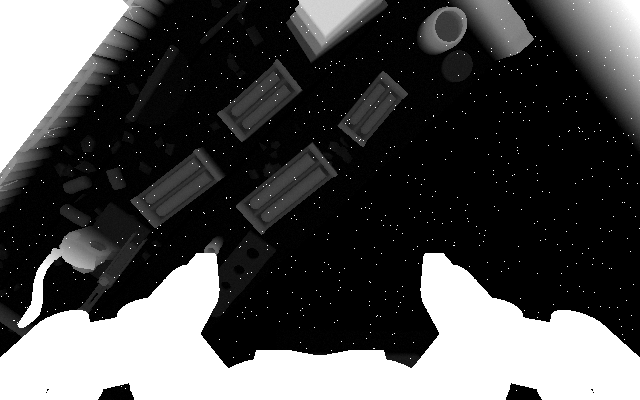

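Emit:
servo_tool([
  {"x": 1, "y": 0.28, "z": 0.35, "ax": 0, "ay": 0, "az": -0.39, "fingers": 0},
  {"x": 1, "y": 0.28, "z": 0.35, "ax": 0, "ay": 0, "az": -0.39, "fingers": 0},
  {"x": 1, "y": 0.28, "z": 0.35, "ax": 0, "ay": 0, "az": -0.39, "fingers": 0},
  {"x": 1, "y": 0.28, "z": 0.35, "ax": 0, "ay": 0, "az": -0.39, "fingers": 0},
  {"x": 1, "y": 0.28, "z": 0.35, "ax": 0, "ay": 0, "az": -0.39, "fingers": 0},
])

```text
time: 3.17
eef_pos: [0.613, 0.0315, 0.3445]
orientation: [0.953, 0.302, -0.002, 0.0]
contact_force: [-1.7, -0.5, -1.4]
finger_gap: 0.0852
finger_force: 0.0
```

Emit:
servo_tool([
  {"x": 0.27, "y": 0.19, "z": 0.33, "ax": 0, "ay": 0, "az": -0.39, "fingers": 0},
  {"x": 0.27, "y": 0.19, "z": 0.33, "ax": 0, "ay": 0, "az": -0.39, "fingers": 0},
  {"x": 0.27, "y": 0.19, "z": 0.33, "ax": 0, "ay": 0, "az": -0.39, "fingers": 0},
  {"x": 0.27, "y": 0.19, "z": 0.33, "ax": 0, "ay": 0, "az": -0.39, "fingers": 0},
  {"x": 0.27, "y": 0.19, "z": 0.33, "ax": 0, "ay": 0, "az": -0.39, "fingers": 0},
])

```text
time: 3.58
eef_pos: [0.6582, 0.0331, 0.2998]
orientation: [0.817, 0.576, -0.001, -0.0]
contact_force: [0.1, -0.5, 0.2]
finger_gap: 0.0857
finger_force: 0.0
```

Emit:
servo_tool([
  {"x": 0, "y": 0, "z": 0, "ax": 0, "ay": 0, "az": -0.39, "fingers": 0},
  {"x": 0, "y": 0, "z": 0, "ax": 0, "ay": 0, "az": -0.39, "fingers": 0},
  {"x": 0, "y": 0, "z": 0, "ax": 0, "ay": 0, "az": -0.39, "fingers": 0},
  {"x": 0, "y": 0, "z": 0, "ax": 0, "ay": 0, "az": -0.39, "fingers": 0},
  {"x": 0, "y": 0, "z": 0, "ax": 0, "ay": 0, "az": -0.39, "fingers": 0},
])

```text
time: 4.0
eef_pos: [0.658, 0.0332, 0.301]
orientation: [0.605, 0.796, 0.0, 0.0]
contact_force: [-0.4, 0.2, 0.0]
finger_gap: 0.0856
finger_force: 0.0
```

Emit:
servo_tool([
  {"x": 0, "y": 0, "z": 0, "ax": 0, "ay": 0, "az": -0.23, "fingers": 0},
  {"x": 0, "y": 0, "z": 0, "ax": 0, "ay": 0, "az": -0.23, "fingers": 0},
  {"x": 0, "y": 0, "z": 0, "ax": 0, "ay": 0, "az": -0.23, "fingers": 0},
  {"x": 0, "y": 0, "z": 0, "ax": 0, "ay": 0, "az": -0.23, "fingers": 0},
  {"x": 0, "y": 0, "z": 0, "ax": 0, "ay": 0, "az": -0.23, "fingers": 0},
])

```text
time: 4.42
eef_pos: [0.6579, 0.0337, 0.3009]
orientation: [0.456, 0.89, 0.0, 0.0]
contact_force: [-0.4, -0.6, -0.0]
finger_gap: 0.0854
finger_force: 0.0
```

Emit:
servo_tool([
  {"x": 0, "y": 0, "z": 0, "ax": 0, "ay": 0, "az": 0, "fingers": 0},
  {"x": 0, "y": 0, "z": 0, "ax": 0, "ay": 0, "az": 0, "fingers": 0},
  {"x": 0, "y": 0, "z": 0, "ax": 0, "ay": 0, "az": 0, "fingers": 0},
])

```text
time: 4.67
eef_pos: [0.6579, 0.0349, 0.3007]
orientation: [0.455, 0.891, -0.0, 0.0]
contact_force: [-0.5, -0.0, 0.6]
finger_gap: 0.0851
finger_force: 0.0
```

```bash
cat > look.py <<'E'
from h import *
import sys
from fit import comps
im,f,T=grab('wrist');P=cloud(im,f,T);np.savez(sys.argv[1]+'.npz',P=P,c=im['color'],d=im['range_z'],T=T);cv2.imwrite('pics/%s.png'%sys.argv[1],im['color'])
s=robot.sense();X=R.from_quat(s['orientation']).as_matrix()
print(s['time'],s['eef_pos'].round(4),'yaw',np.degrees(np.arctan2(X[1,0],X[0,0])).round(2),'down',X[:,2].round(4),'qd',abs(s['qd']).max().round(3),s['joint_positions'].round(2))
for a in sys.argv[2:]:
    lo,hi=map(float,a.split(','));print(lo,hi);comps(P,lo,hi,300)
E
python3 look.py w4 .012,.03 .04,.056 .066,.082 .096,.112 .02,.04
```

```text
4.7167 [0.6578 0.035  0.3007] yaw 125.95 down [ 0.e+00 -1.e-04 -1.e+00] qd 0.004 [ 0.04  0.43  1.27 -0.    1.44 -0.59]
0.012 0.03
n 1129 px [157   0  64  35] c [447.4  85.6] size [33.1 60. ] longaxis 39.4 z [0.0135 0.0233 0.0292]
n 1597 px [277   0  51  53] c [552.1 148.4] size [51.  53.2] longaxis 129.3 z [0.0169 0.0245 0.0296]
n 2579 px [179  72  69  90] c [526.3   7.5] size [47.7 95.8] longaxis 140.7 z [0.0163 0.0245 0.0296]
n 364 px [303  91  53  10] c [617.7 107.7] size [ 8.6 58.5] longaxis 34.1 z [0.0256 0.0269 0.0282]
n 491 px [192 213  31  30] c [ 586.5 -114.2] size [37.8 39.8] longaxis 118.2 z [0.0121 0.0126 0.0137]
n 341 px [227 225  29  22] c [627.3 -89.6] size [27.6 34.3] longaxis 33.4 z [0.028  0.0291 0.0299]
n 1061 px [217 231 197  34] c [710.3 -54.8] size [  1.8 253.2] longaxis 45.0 z [0.0129 0.0213 0.0291]
n 944 px [227 294 132  26] c [ 737.6 -137.9] size [  3.  177.1] longaxis 45.0 z [0.0129 0.0212 0.0288]
0.04 0.056
n 448 px [302  98  53  11] c [620.7 100.1] size [ 9.1 55. ] longaxis 38.7 z [0.0516 0.0529 0.0542]
n 439 px [221 212  45  42] c [627.  -73.4] size [40.2
[... 899 characters left out ...]
1 px [157   0  61  33] c [447.5  85.5] size [31.5 60. ] longaxis 39.0 z [0.0217 0.0307 0.0353]
n 2520 px [277   0  51  61] c [554.5 145.4] size [51.  59.8] longaxis 129.3 z [0.0213 0.0296 0.0347]
n 3263 px [175  72  72  96] c [526.3   7.5] size [47.8 96.1] longaxis 140.8 z [0.0219 0.0289 0.0348]
n 364 px [303  91  53  10] c [617.7 107.7] size [ 8.6 58.5] longaxis 34.1 z [0.0256 0.0269 0.0282]
n 590 px [226 225  30  25] c [628.2 -89.7] size [31.  31.6] longaxis 46.7 z [0.0281 0.0298 0.0375]
n 1227 px [217 234 198  35] c [711.3 -53.8] size [  1.8 250.3] longaxis 44.9 z [0.0213 0.0303 0.0389]
n 1121 px [225 297 136  27] c [ 737.9 -137.6] size [  3.1 177.9] longaxis 45.1 z [0.0211 0.0304 0.0392]
```

View pics/w4.png

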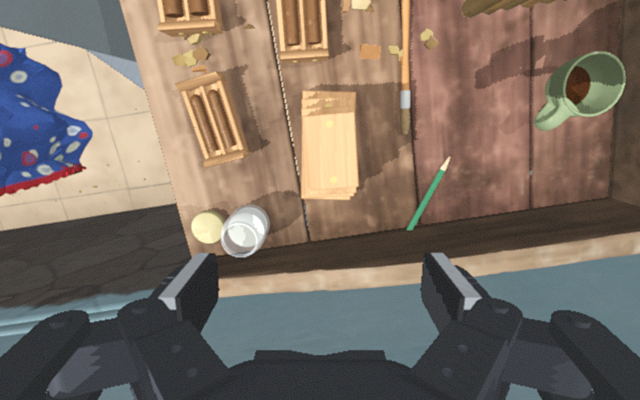

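```bash
cat > plan.py <<'E'
# usage: plan.py x,y,z,yaw ...   (mm, deg) chained from measured pose; prints shares
from h import *
import sys
s=robot.sense();p=s['eef_pos'];M=R.from_quat(s['orientation'])
if sys.argv[1][0]=='@':
    a=list(map(float,sys.argv.pop(1)[1:].split(',')));p=np.array(a[:3])/1000;M=R.from_euler('z',a[3],degrees=True)*R.from_euler('x',180,degrees=True)
for a in sys.argv[1:]:
    a=list(map(float,a.split(',')));q=np.array(a[:3])/1000;N=R.from_euler('z',a[3],degrees=True)*R.from_euler('x',180,degrees=True)
    d=M.inv().apply(q-p)/.15;r=(M.inv()*N).as_rotvec()/(np.pi/2)
    n=max(np.linalg.norm(q-p)/.0417,np.degrees(np.linalg.norm(r)*np.pi/2)/7.16)
    print(a,'d',d.round(3),'r',r.round(3),'rows',n.round(2),'calls',np.ceil(max(abs(d).max(),n/5)))
    p,M=q,N
E
python3 plan.py 649.3,64,180,130.6 649.3,64,102,130.6
```

```text
[649.3, 64.0, 180.0, 130.6] d [0.19  0.067 0.805] r [-0.     0.    -0.052] rows 2.98 calls 1.0
[649.3, 64.0, 102.0, 130.6] d [ 0.   -0.    0.52] r [0. 0. 0.] rows 1.87 calls 1.0
```

Emit:
servo_tool([
  {"x": 0.19, "y": 0.067, "z": 0.805, "ax": 0, "ay": 0, "az": -0.052, "fingers": 0},
  {"x": 0.19, "y": 0.067, "z": 0.805, "ax": 0, "ay": 0, "az": -0.052, "fingers": 0},
  {"x": 0.19, "y": 0.067, "z": 0.805, "ax": 0, "ay": 0, "az": -0.052, "fingers": 0},
  {"x": 0.19, "y": 0.067, "z": 0.805, "ax": 0, "ay": 0, "az": -0.052, "fingers": 0},
  {"x": 0.19, "y": 0.067, "z": 0.805, "ax": 0, "ay": 0, "az": -0.052, "fingers": 0},
])

```text
time: 5.13
eef_pos: [0.6483, 0.0643, 0.1785]
orientation: [0.417, 0.909, -0.001, -0.002]
contact_force: [1.8, 0.4, 0.7]
finger_gap: 0.0853
finger_force: 0.0
```

Emit:
servo_tool([
  {"x": 0, "y": 0, "z": 0.25, "ax": 0, "ay": 0, "az": 0, "fingers": 0},
  {"x": 0, "y": 0, "z": 0.4, "ax": 0, "ay": 0, "az": 0, "fingers": 0},
  {"x": 0, "y": 0, "z": 0.52, "ax": 0, "ay": 0, "az": 0, "fingers": 0},
  {"x": 0, "y": 0, "z": 0.52, "ax": 0, "ay": 0, "az": 0, "fingers": 0},
  {"x": 0, "y": 0, "z": 0.52, "ax": 0, "ay": 0, "az": 0, "fingers": 0},
])

```text
time: 5.55
eef_pos: [0.6511, 0.0637, 0.1043]
orientation: [0.417, 0.909, 0.001, 0.002]
contact_force: [0.4, -0.0, 0.4]
finger_gap: 0.0858
finger_force: 0.0
```

Emit:
servo_tool([
  {"x": 0, "y": 0, "z": 0, "ax": 0, "ay": 0, "az": 0, "fingers": 0.2},
  {"x": 0, "y": 0, "z": 0, "ax": 0, "ay": 0, "az": 0, "fingers": 0.4},
  {"x": 0, "y": 0, "z": 0, "ax": 0, "ay": 0, "az": 0, "fingers": 0.6},
  {"x": 0, "y": 0, "z": 0, "ax": 0, "ay": 0, "az": 0, "fingers": 0.8},
  {"x": 0, "y": 0, "z": 0, "ax": 0, "ay": 0, "az": 0, "fingers": 1},
], squeeze=45)

```text
time: 5.97
eef_pos: [0.6504, 0.0641, 0.1041]
orientation: [0.417, 0.909, 0.001, 0.002]
contact_force: [-0.0, 0.4, 6.5]
finger_gap: 0.0462
finger_force: 47.0
```

Emit:
servo_tool([
  {"x": 0, "y": 0, "z": 0, "ax": 0, "ay": 0, "az": 0, "fingers": 1},
  {"x": 0, "y": 0, "z": 0, "ax": 0, "ay": 0, "az": 0, "fingers": 1},
  {"x": 0, "y": 0, "z": 0, "ax": 0, "ay": 0, "az": 0, "fingers": 1},
])

```text
time: 6.22
eef_pos: [0.6504, 0.0641, 0.1041]
orientation: [0.417, 0.909, 0.001, 0.002]
contact_force: [-0.4, -0.7, 5.8]
finger_gap: 0.0461
finger_force: 47.0
```

```bash
python3 look.py w5 .012,.045 .04,.056; python3 plan.py 649.3,64,170,130.6 600,40,150,140.8 526.2,7.4,100,140.8 526.2,7.4,56,140.8
```

```text
6.2667 [0.6504 0.0641 0.1041] yaw 130.69 down [ 0.0039  0.     -1.    ] qd 0.001 [ 0.08  0.56  1.57 -0.    1.01 -0.63]
0.012 0.045
n 5836 px [232   0  99  63] c [563.6 133.7] size [31.1 51.4] longaxis 39.8 z [0.0159 0.0284 0.0352]
n 15434 px [ 15  66 156 182] c [525.9   7.5] size [49.2 96.5] longaxis 140.9 z [0.0161 0.0269 0.0347]
n 1835 px [272 118 106  27] c [617.4 107.1] size [ 9.9 59.2] longaxis 34.3 z [0.025  0.0269 0.0396]
n 413 px [ 68 312  39  31] c [ 573.1 -110. ] size [12.8 37.9] longaxis 75.2 z [0.0121 0.0126 0.0135]
0.04 0.056
n 2339 px [268 137 109  30] c [621.   99.1] size [11.1 55.1] longaxis 37.1 z [0.0466 0.0528 0.054 ]
n 350 px [171 361  20  39] c [647.6 -68.6] size [ 6.  22.4] longaxis 121.9 z [0.0418 0.0507 0.0555]
[649.3, 64.0, 170.0, 130.6] d [ 0.003 -0.005 -0.439] r [0.002 0.002 0.001] rows 1.58 calls 1.0
[600.0, 40.0, 150.0, 140.8] d [ 0.092 -0.354  0.133] r [ 0.     0.    -0.113] rows 1.42 calls 1.0
[526.2, 7.4, 100.0, 140.8] d [ 0.244 -0.479  0.333] r [0. 0. 0.] rows 2.28 calls 1.0
[526.2, 7.4, 56.0, 140.8] d [ 0.    -0.     0.293] r [0. 0. 0.] rows 1.06 calls 1.0
```

View pics/w5.png

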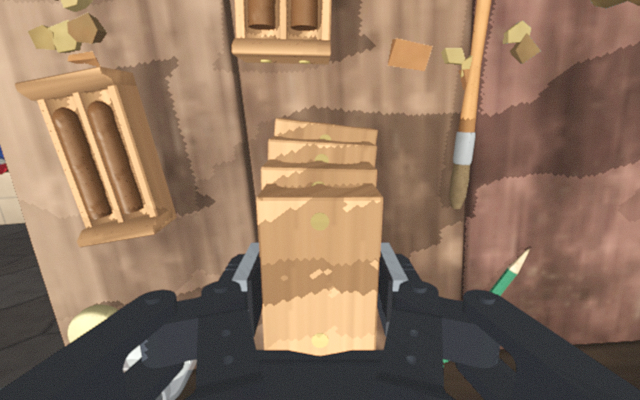

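Emit:
servo_tool([
  {"x": 0, "y": 0, "z": -0.1, "ax": 0, "ay": 0, "az": 0, "fingers": 1},
  {"x": 0, "y": 0, "z": -0.3, "ax": 0, "ay": 0, "az": 0, "fingers": 1},
  {"x": 0, "y": 0, "z": -0.44, "ax": 0, "ay": 0, "az": 0, "fingers": 1},
  {"x": 0, "y": 0, "z": -0.44, "ax": 0, "ay": 0, "az": 0, "fingers": 1},
])

```text
time: 6.6
eef_pos: [0.6519, 0.0644, 0.1735]
orientation: [0.417, 0.909, 0.002, 0.004]
contact_force: [1.1, 0.5, 0.2]
finger_gap: 0.0464
finger_force: 46.2
```

Emit:
servo_tool([
  {"x": 0.046, "y": -0.177, "z": 0.07, "ax": 0, "ay": 0, "az": -0.05, "fingers": 1},
  {"x": 0.092, "y": -0.354, "z": 0.133, "ax": 0, "ay": 0, "az": -0.113, "fingers": 1},
  {"x": 0.092, "y": -0.354, "z": 0.133, "ax": 0, "ay": 0, "az": -0.113, "fingers": 1},
])

```text
time: 6.85
eef_pos: [0.5928, 0.0383, 0.1447]
orientation: [0.334, 0.943, -0.003, -0.006]
contact_force: [-0.4, 0.2, -0.9]
finger_gap: 0.046
finger_force: 46.4
```

Emit:
servo_tool([
  {"x": 0.1, "y": -0.2, "z": 0.15, "ax": 0, "ay": 0, "az": 0, "fingers": 1},
  {"x": 0.2, "y": -0.4, "z": 0.25, "ax": 0, "ay": 0, "az": 0, "fingers": 1},
  {"x": 0.244, "y": -0.479, "z": 0.333, "ax": 0, "ay": 0, "az": 0, "fingers": 1},
  {"x": 0.244, "y": -0.479, "z": 0.333, "ax": 0, "ay": 0, "az": 0, "fingers": 1},
  {"x": 0.244, "y": -0.479, "z": 0.333, "ax": 0, "ay": 0, "az": 0, "fingers": 1},
])

```text
time: 7.27
eef_pos: [0.526, 0.0073, 0.0977]
orientation: [0.336, 0.942, -0.0, -0.0]
contact_force: [0.4, -0.2, -0.5]
finger_gap: 0.0459
finger_force: 46.5
```

```bash
python3 look.py w6 .012,.045 .08,.14 ; python3 plan.py 526.2,7.4,70,140.8 526.2,7.4,52,140.8
```

```text
7.3167 [0.5276 0.0075 0.0985] yaw 140.82 down [ 2.2e-03  1.0e-04 -1.0e+00] qd 0.037 [-0.01  0.4   1.89  0.    0.86 -0.89]
0.012 0.045
n 6872 px [279   0 126  70] c [447.   85.9] size [34.  59.4] longaxis 40.0 z [0.0144 0.0293 0.0353]
n 17623 px [474   0 162 177] c [544.1 157.6] size [52.8 92.6] longaxis 129.4 z [0.0158 0.0279 0.0338]
n 3597 px [278 142  86  46] c [498.3  29.7] size [26.5 47. ] longaxis 50.8 z [0.0162 0.0276 0.0353]
n 4586 px [451 211 150  90] c [632.4  83.5] size [59.5 65.8] longaxis 124.3 z [0.0143 0.027  0.0426]
n 356 px [443 359  16  36] c [653.7   9.7] size [ 2.4 19.8] longaxis 126.0 z [0.0292 0.0382 0.0444]
0.08 0.14
n 35723 px [105 186 428 207] c [523.9   8. ] size [ 68.8 115.3] longaxis 51.1 z [0.097  0.0992 0.1369]
[526.2, 7.4, 70.0, 140.8] d [ 0.007 -0.007  0.19 ] r [0.001 0.001 0.   ] rows 0.68 calls 1.0
[526.2, 7.4, 52.0, 140.8] d [ 0.   -0.    0.12] r [0. 0. 0.] rows 0.43 calls 1.0
```

View pics/w6.png

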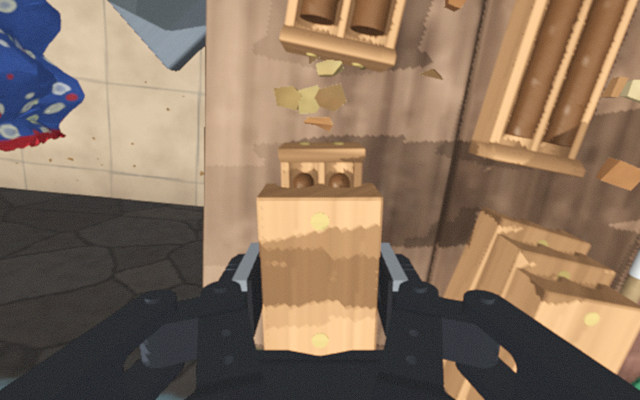

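Emit:
servo_tool([
  {"x": 0.007, "y": -0.007, "z": 0.1, "ax": 0, "ay": 0, "az": 0, "fingers": 1},
  {"x": 0.007, "y": -0.007, "z": 0.19, "ax": 0, "ay": 0, "az": 0, "fingers": 1},
  {"x": 0.007, "y": -0.007, "z": 0.24, "ax": 0, "ay": 0, "az": 0, "fingers": 1},
  {"x": 0.007, "y": -0.007, "z": 0.27, "ax": 0, "ay": 0, "az": 0, "fingers": 1},
  {"x": 0.007, "y": -0.007, "z": 0.28, "ax": 0, "ay": 0, "az": 0, "fingers": 1},
])

```text
time: 7.73
eef_pos: [0.5257, 0.0075, 0.0557]
orientation: [0.335, 0.942, 0.0, 0.0]
contact_force: [-0.2, -1.0, -1.2]
finger_gap: 0.0459
finger_force: 46.5
```

Emit:
servo_tool([
  {"x": 0, "y": 0, "z": 0.007, "ax": 0, "ay": 0, "az": 0, "fingers": 1},
  {"x": 0, "y": 0, "z": 0.014, "ax": 0, "ay": 0, "az": 0, "fingers": 1},
  {"x": 0, "y": 0, "z": 0.02, "ax": 0, "ay": 0, "az": 0, "fingers": 1},
  {"x": 0, "y": 0, "z": 0.02, "ax": 0, "ay": 0, "az": 0, "fingers": 1},
])

```text
time: 8.07
eef_pos: [0.525, 0.0072, 0.0533]
orientation: [0.335, 0.942, 0.0, 0.0]
contact_force: [-0.9, 0.9, 0.1]
finger_gap: 0.046
finger_force: 46.5
```

Emit:
servo_tool([
  {"x": -0.006, "y": 0.005, "z": 0.007, "ax": 0, "ay": 0, "az": 0, "fingers": 1},
  {"x": -0.006, "y": 0.005, "z": 0.013, "ax": 0, "ay": 0, "az": 0, "fingers": 1},
  {"x": -0.006, "y": 0.005, "z": 0.02, "ax": 0, "ay": 0, "az": 0, "fingers": 1},
  {"x": -0.006, "y": 0.005, "z": 0.02, "ax": 0, "ay": 0, "az": 0, "fingers": 1},
])

```text
time: 8.4
eef_pos: [0.5261, 0.0072, 0.0502]
orientation: [0.335, 0.942, 0.0, 0.0]
contact_force: [-0.1, -0.6, 0.5]
finger_gap: 0.0461
finger_force: 46.6
```

Emit:
servo_tool([
  {"x": 0, "y": 0, "z": 0.003, "ax": 0, "ay": 0, "az": 0, "fingers": 1},
  {"x": 0, "y": 0, "z": 0.006, "ax": 0, "ay": 0, "az": 0, "fingers": 1},
  {"x": 0, "y": 0, "z": 0.006, "ax": 0, "ay": 0, "az": 0, "fingers": 1},
])

```text
time: 8.65
eef_pos: [0.5261, 0.0072, 0.0501]
orientation: [0.335, 0.942, 0.0, 0.0]
contact_force: [-2.6, 0.3, 8.2]
finger_gap: 0.0461
finger_force: 47.4
```

Emit:
servo_tool([
  {"x": 0, "y": 0, "z": 0, "ax": 0, "ay": 0, "az": 0, "fingers": 0.6},
  {"x": 0, "y": 0, "z": 0, "ax": 0, "ay": 0, "az": 0, "fingers": 0.3},
  {"x": 0, "y": 0, "z": 0, "ax": 0, "ay": 0, "az": 0, "fingers": 0},
  {"x": 0, "y": 0, "z": 0, "ax": 0, "ay": 0, "az": 0, "fingers": 0},
  {"x": 0, "y": 0, "z": 0, "ax": 0, "ay": 0, "az": 0, "fingers": 0},
])

```text
time: 9.07
eef_pos: [0.5258, 0.0072, 0.0489]
orientation: [0.335, 0.942, -0.0, -0.0]
contact_force: [0.2, 0.1, 0.6]
finger_gap: 0.0854
finger_force: 0.0
```

Emit:
servo_tool([
  {"x": 0, "y": 0, "z": -0.15, "ax": 0, "ay": 0, "az": 0, "fingers": 0},
  {"x": 0, "y": 0, "z": -0.4, "ax": 0, "ay": 0, "az": 0, "fingers": 0},
  {"x": 0, "y": 0, "z": -0.65, "ax": 0, "ay": 0, "az": 0, "fingers": 0},
  {"x": 0, "y": 0, "z": -0.9, "ax": 0, "ay": 0, "az": 0, "fingers": 0},
  {"x": 0, "y": 0, "z": -1, "ax": 0, "ay": 0, "az": 0, "fingers": 0},
])

```text
time: 9.48
eef_pos: [0.528, 0.0072, 0.2041]
orientation: [0.335, 0.942, 0.001, 0.004]
contact_force: [1.1, -0.9, -0.3]
finger_gap: 0.0852
finger_force: 0.0
```

```bash
python3 look.py w7 .012,.045 .046,.056; python3 plan.py 660,50,240,128 650.1,61.2,150,129.2 650.1,61.2,79,129.2
```

```text
9.5333 [0.5289 0.0072 0.2053] yaw 140.85 down [ 1.140e-02 -2.000e-04 -9.999e-01] qd 0.092 [-0.01  0.28  1.75 -0.    1.1  -0.9 ]
0.012 0.045
n 5445 px [292   0  87  80] c [438.4  96.6] size [59.3 61.1] longaxis 129.5 z [0.0164 0.0301 0.035 ]
n 9624 px [421   0 113 150] c [537.1 166.4] size [ 52.5 115.4] longaxis 129.4 z [0.0161 0.0277 0.0344]
n 965 px [289 128  57  19] c [493.7  33.2] size [14.3 47.4] longaxis 50.8 z [0.0164 0.0324 0.0373]
n 2799 px [389 175 111 125] c [649.3  59.3] size [ 59.9 124.7] longaxis 123.9 z [0.0147 0.0271 0.0426]
n 407 px [293 229  51   8] c [560.3 -20.6] size [ 6.7 46. ] longaxis 50.6 z [0.0316 0.0345 0.036 ]
n 845 px [245 279  40  36] c [ 586.4 -114.1] size [40.4 40.5] longaxis 168.8 z [0.0121 0.0127 0.0136]
n 854 px [289 283  52  36] c [615.6 -69.2] size [21.3 50.2] longaxis 49.3 z [0.0138 0.0299 0.0439]
n 725 px [295 321  40  25] c [638.9 -89.9] size [17.6 37.8] longaxis 39.7 z [0.0287 0.0314 0.0437]
n 1163 px [224 332  74  24] c [ 620.8 -144. ] size [ 3.3 72.1] longaxis 44.7 z [0.0135 0.0266 0.0419]
n 995 px [330 341  98  27] c [708.3 -56.9] size [  3.2 107. ] longaxis 45.1 z [0.013  0.0213 0.0365]
0.046 0.056
n 4607 px [288 146  58  83] c [525.    7.3] size [47.1 70.3] longaxis 140.8 z [0.0498 0.051  0.0521]
n 1573 px [405 194 101 113] c [649.7  60.8] size [ 56.  106.7] longaxis 126.8 z [0.0472 0.0527 0.0544]
n 602 px [289 302  53  36] c [621.6 -74.7] size [36.7 49.6] longaxis 53.1 z [0.0471 0.0519 0.0555]
[660.0, 50.0, 240.0, 128.0] d [-0.5    0.775 -0.221] r [0.005 0.005 0.143] rows 3.41 calls 1.0
[650.1, 61.2, 150.0, 129.2] d [ 0.099 -0.006  0.6  ] r [ 0.     0.    -0.013] rows 2.19 calls 1.0
[650.1, 61.2, 79.0, 129.2] d [ 0.    -0.     0.473] r [0. 0. 0.] rows 1.7 calls 1.0
```

```bash
python3 plan.py 650.1,61.2,150,129.2
```

```text
[650.1, 61.2, 150.0, 129.2] d [-0.396  0.787  0.378] r [0.005 0.005 0.129] rows 3.45 calls 1.0
```

Emit:
servo_tool([
  {"x": -0.1, "y": 0.2, "z": 0.08, "ax": 0, "ay": 0, "az": 0.04, "fingers": 0},
  {"x": -0.2, "y": 0.4, "z": 0.15, "ax": 0, "ay": 0, "az": 0.09, "fingers": 0},
  {"x": -0.32, "y": 0.65, "z": 0.3, "ax": 0, "ay": 0, "az": 0.129, "fingers": 0},
  {"x": -0.4, "y": 0.787, "z": 0.378, "ax": 0, "ay": 0, "az": 0.129, "fingers": 0},
  {"x": -0.4, "y": 0.787, "z": 0.378, "ax": 0, "ay": 0, "az": 0.129, "fingers": 0},
])

```text
time: 9.95
eef_pos: [0.6495, 0.0628, 0.1372]
orientation: [0.428, 0.904, -0.001, -0.002]
contact_force: [0.1, 0.2, -1.1]
finger_gap: 0.0852
finger_force: 0.0
```

Emit:
servo_tool([
  {"x": 0, "y": 0, "z": 0, "ax": 0, "ay": 0, "az": 0, "fingers": 0},
  {"x": 0, "y": 0, "z": 0, "ax": 0, "ay": 0, "az": 0, "fingers": 0},
  {"x": 0, "y": 0, "z": 0, "ax": 0, "ay": 0, "az": 0, "fingers": 0},
])

```text
time: 10.2
eef_pos: [0.6462, 0.0604, 0.1428]
orientation: [0.429, 0.903, -0.0, -0.0]
contact_force: [0.3, 0.3, 0.4]
finger_gap: 0.0856
finger_force: 0.0
```

```bash
python3 look.py w8 .012,.03 .046,.056 .07,.086; python3 plan.py 650.1,61.2,78.5,129.2
```

```text
10.25 [0.6463 0.0604 0.1433] yaw 129.22 down [ 6.e-04 -2.e-04 -1.e+00] qd 0.008 [ 0.08  0.51  1.54 -0.    1.09 -0.61]
0.012 0.03
n 882 px [ 50   0 109  15] c [457.4  74.1] size [ 7.7 60. ] longaxis 46.2 z [0.013  0.021  0.0293]
n 2932 px [253   0  81  55] c [557.4 141.5] size [34.5 51.2] longaxis 39.1 z [0.016  0.0244 0.0295]
n 313 px [561   0  35  14] c [691.  266.6] size [ 4.9 15.4] longaxis 7.8 z [0.013  0.0206 0.0286]
n 2044 px [ 84  80 116 140] c [526.3   7.6] size [47.9 96.3] longaxis 140.8 z [0.0135 0.0238 0.0295]
n 1147 px [289 118  86  20] c [617.3 107.2] size [ 9.6 58.9] longaxis 34.2 z [0.0251 0.0269 0.0281]
n 2425 px [215 331 224  34] c [729.8 -35.1] size [  3.3 194.3] longaxis 44.7 z [0.0128 0.0193 0.028 ]
0.046 0.056
n 8427 px [ 65  98 111 122] c [525.1   7.7] size [48.1 70.2] longaxis 140.8 z [0.0494 0.0508 0.0519]
n 1466 px [285 135  89  20] c [620.8  99.6] size [10.6 54.9] longaxis 37.9 z [0.0514 0.0529 0.0541]
0.07 0.086
n 12565 px [282 154  92 145] c [649.7  61.7] size [51.2 88. ] longaxis 129.2 z [0.0778 0.079  0.08  ]
[650.1, 61.2, 78.5, 129.2] d [-0.012  0.023  0.432] r [0. 0. 0.] rows 1.56 calls 1.0
```

Emit:
servo_tool([
  {"x": -0.008, "y": 0.023, "z": 0.1, "ax": 0, "ay": 0, "az": 0, "fingers": 0},
  {"x": -0.008, "y": 0.023, "z": 0.25, "ax": 0, "ay": 0, "az": 0, "fingers": 0},
  {"x": -0.008, "y": 0.023, "z": 0.38, "ax": 0, "ay": 0, "az": 0, "fingers": 0},
  {"x": -0.008, "y": 0.023, "z": 0.43, "ax": 0, "ay": 0, "az": 0, "fingers": 0},
  {"x": -0.008, "y": 0.023, "z": 0.43, "ax": 0, "ay": 0, "az": 0, "fingers": 0},
])

```text
time: 10.67
eef_pos: [0.6488, 0.0616, 0.0768]
orientation: [0.429, 0.903, -0.001, -0.001]
contact_force: [-1.0, -0.4, -0.6]
finger_gap: 0.0856
finger_force: 0.0
```

Emit:
servo_tool([
  {"x": 0, "y": 0, "z": 0, "ax": 0, "ay": 0, "az": 0, "fingers": 0},
  {"x": 0, "y": 0, "z": 0, "ax": 0, "ay": 0, "az": 0, "fingers": 0.1},
  {"x": 0, "y": 0, "z": 0, "ax": 0, "ay": 0, "az": 0, "fingers": 0.2},
])

```text
time: 10.92
eef_pos: [0.6512, 0.0621, 0.0796]
orientation: [0.429, 0.903, 0.001, 0.001]
contact_force: [-0.7, 0.1, -1.0]
finger_gap: 0.0685
finger_force: 0.0
```

Emit:
servo_tool([
  {"x": 0, "y": 0, "z": 0.006, "ax": 0, "ay": 0, "az": 0, "fingers": 0.4},
  {"x": 0, "y": 0, "z": 0.006, "ax": 0, "ay": 0, "az": 0, "fingers": 0.6},
  {"x": 0, "y": 0, "z": 0.006, "ax": 0, "ay": 0, "az": 0, "fingers": 0.8},
  {"x": 0, "y": 0, "z": 0.006, "ax": 0, "ay": 0, "az": 0, "fingers": 1},
  {"x": 0, "y": 0, "z": 0.006, "ax": 0, "ay": 0, "az": 0, "fingers": 1},
], squeeze=45)

```text
time: 11.33
eef_pos: [0.6511, 0.0622, 0.0782]
orientation: [0.429, 0.904, 0.0, 0.001]
contact_force: [-0.1, 0.7, 5.2]
finger_gap: 0.0502
finger_force: 47.8
```

Emit:
servo_tool([
  {"x": 0, "y": 0, "z": 0.006, "ax": 0, "ay": 0, "az": 0, "fingers": 1},
  {"x": 0, "y": 0, "z": 0.006, "ax": 0, "ay": 0, "az": 0, "fingers": 1},
])

```text
time: 11.5
eef_pos: [0.6511, 0.0622, 0.0782]
orientation: [0.429, 0.904, 0.001, 0.001]
contact_force: [-1.3, 0.7, 10.2]
finger_gap: 0.0501
finger_force: 48.4
```

```bash
python3 look.py w9 .012,.03 .046,.056; python3 plan.py 650,62,160,129.2 537.1,166.2,140,129.4
```

```text
11.55 [0.6511 0.0622 0.0782] yaw 129.25 down [ 0.0024  0.     -1.    ] qd 0.002 [ 0.08  0.58  1.6  -0.    0.96 -0.61]
0.012 0.03
n 2531 px [216   0 112  28] c [563.6 133.7] size [14.6 50.9] longaxis 39.2 z [0.0153 0.0235 0.0294]
n 714 px [218  44 110   9] c [573.1 122.3] size [ 1.4 51.1] longaxis 39.3 z [0.0134 0.0212 0.0291]
n 4504 px [ 45  63 109 191] c [528.8  15. ] size [48.7 95.1] longaxis 131.5 z [0.0132 0.0227 0.0295]
n 2178 px [267 117 118  27] c [617.4 107.1] size [ 9.9 58.9] longaxis 34.2 z [0.025  0.0269 0.028 ]
0.046 0.056
n 13037 px [  0  87 110 172] c [525.3   8.2] size [48.6 70.5] longaxis 140.7 z [0.0486 0.0508 0.0519]
n 3120 px [259 140 127  30] c [621.2  99.1] size [11.4 54.9] longaxis 37.2 z [0.0512 0.0529 0.054 ]
[650.0, 62.0, 160.0, 129.2] d [ 0.003 -0.006 -0.545] r [0.001 0.001 0.001] rows 1.96 calls 1.0
[537.1, 166.2, 140.0, 129.4] d [ 1.014 -0.144  0.133] r [ 0.     0.    -0.002] rows 3.72 calls 2.0
```

Emit:
servo_tool([
  {"x": 0, "y": 0, "z": -0.1, "ax": 0, "ay": 0, "az": 0, "fingers": 1},
  {"x": 0, "y": 0, "z": -0.3, "ax": 0, "ay": 0, "az": 0, "fingers": 1},
  {"x": 0, "y": 0, "z": -0.48, "ax": 0, "ay": 0, "az": 0, "fingers": 1},
  {"x": 0, "y": 0, "z": -0.545, "ax": 0, "ay": 0, "az": 0, "fingers": 1},
])

```text
time: 11.88
eef_pos: [0.6521, 0.0623, 0.1616]
orientation: [0.429, 0.904, 0.001, 0.003]
contact_force: [0.2, 0.7, 0.8]
finger_gap: 0.0499
finger_force: 47.2
```

Emit:
servo_tool([
  {"x": 0.2, "y": -0.03, "z": 0.03, "ax": 0, "ay": 0, "az": 0, "fingers": 1},
  {"x": 0.45, "y": -0.07, "z": 0.06, "ax": 0, "ay": 0, "az": 0, "fingers": 1},
  {"x": 0.7, "y": -0.1, "z": 0.1, "ax": 0, "ay": 0, "az": 0, "fingers": 1},
  {"x": 0.9, "y": -0.13, "z": 0.13, "ax": 0, "ay": 0, "az": 0, "fingers": 1},
  {"x": 1, "y": -0.144, "z": 0.133, "ax": 0, "ay": 0, "az": 0, "fingers": 1},
])

```text
time: 12.3
eef_pos: [0.5346, 0.166, 0.136]
orientation: [0.428, 0.904, -0.002, -0.002]
contact_force: [0.1, -0.6, -1.0]
finger_gap: 0.05
finger_force: 47.2
```

Emit:
servo_tool([
  {"x": 0, "y": 0, "z": 0.1, "ax": 0, "ay": 0, "az": 0, "fingers": 1},
  {"x": 0, "y": 0, "z": 0.25, "ax": 0, "ay": 0, "az": 0, "fingers": 1},
  {"x": 0, "y": 0, "z": 0.35, "ax": 0, "ay": 0, "az": 0, "fingers": 1},
  {"x": 0, "y": 0, "z": 0.35, "ax": 0, "ay": 0, "az": 0, "fingers": 1},
  {"x": 0, "y": 0, "z": 0.35, "ax": 0, "ay": 0, "az": 0, "fingers": 1},
])

```text
time: 12.72
eef_pos: [0.5386, 0.1643, 0.0846]
orientation: [0.429, 0.903, -0.001, -0.001]
contact_force: [0.4, 0.5, 0.0]
finger_gap: 0.0504
finger_force: 47.2
```

Emit:
servo_tool([
  {"x": 0, "y": 0, "z": 0, "ax": 0, "ay": 0, "az": 0, "fingers": 1},
  {"x": 0, "y": 0, "z": 0, "ax": 0, "ay": 0, "az": 0, "fingers": 1},
  {"x": 0, "y": 0, "z": 0, "ax": 0, "ay": 0, "az": 0, "fingers": 1},
])

```text
time: 12.97
eef_pos: [0.5396, 0.1647, 0.0864]
orientation: [0.429, 0.903, 0.001, 0.001]
contact_force: [0.4, -0.6, -0.1]
finger_gap: 0.0506
finger_force: 47.2
```

```bash
python3 look.py w10 .012,.045; python3 plan.py 537.4,165.8,60,129.4
```

```text
13.0167 [0.5394 0.1647 0.0863] yaw 129.23 down [ 1.8e-03  4.0e-04 -1.0e+00] qd 0.006 [ 0.28  0.46  1.82 -0.    0.87 -0.41]
0.012 0.045
n 32442 px [  8   0 166 268] c [412.5 127.5] size [ 61.2 140.1] longaxis 129.3 z [0.0148 0.0296 0.0346]
n 806 px [225   0 110  11] c [448.7 243.2] size [ 1.8 54.8] longaxis 36.1 z [0.0127 0.0178 0.0258]
n 1197 px [533   0  26 141] c [579.8 309.2] size [11.2 74.1] longaxis 141.8 z [0.012  0.0124 0.0133]
n 331 px [627  40  13  36] c [610.4 342.3] size [ 6.8 18.1] longaxis 145.6 z [0.0124 0.0153 0.019 ]
n 424 px [622  79  18  35] c [625.9 329.5] size [ 9.2 18.4] longaxis 141.8 z [0.0124 0.0164 0.0209]
n 548 px [619 117  21  35] c [640.6 315.9] size [ 9.7 18.7] longaxis 134.9 z [0.0127 0.0177 0.0234]
n 4375 px [268 121 102  48] c [508.  201.2] size [25.5 51.1] longaxis 39.4 z [0.0156 0.0285 0.0354]
n 603 px [618 153  22  35] c [654. 303.] size [ 8.4 18.4] longaxis 116.8 z [0.0126 0.0184 0.0245]
n 1878 px [604 188  36  77] c [679.6 281.5] size [16.6 40.4] longaxis 133.6 z [0.013  0.0216 0.0319]
n 814 px [164 361  29  39] c [534.7  29.7] size [ 2.8 27.6] longaxis 140.9 z [0.0168 0.0293 0.0425]
[537.4, 165.8, 60.0, 129.4] d [ 0.014 -0.006  0.175] r [ 0.001  0.001 -0.002] rows 0.63 calls 1.0
```

View pics/w10.png

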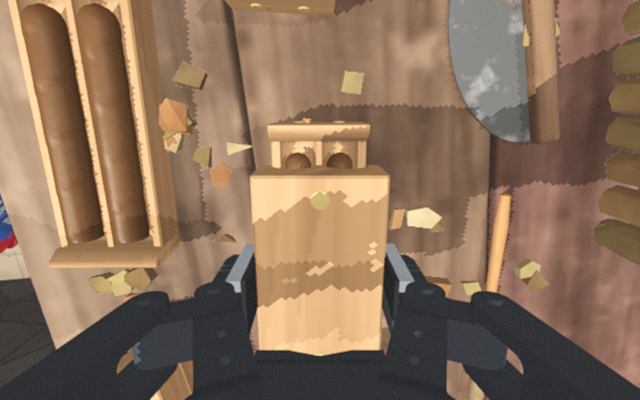

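Emit:
servo_tool([
  {"x": 0.014, "y": -0.006, "z": 0.08, "ax": 0, "ay": 0, "az": 0, "fingers": 1},
  {"x": 0.014, "y": -0.006, "z": 0.15, "ax": 0, "ay": 0, "az": 0, "fingers": 1},
  {"x": 0.014, "y": -0.006, "z": 0.19, "ax": 0, "ay": 0, "az": 0, "fingers": 1},
  {"x": 0.014, "y": -0.006, "z": 0.2, "ax": 0, "ay": 0, "az": 0, "fingers": 1},
  {"x": 0.014, "y": -0.006, "z": 0.2, "ax": 0, "ay": 0, "az": 0, "fingers": 1},
])

```text
time: 13.43
eef_pos: [0.5365, 0.1656, 0.0548]
orientation: [0.429, 0.903, -0.0, -0.0]
contact_force: [-0.2, 0.6, 0.4]
finger_gap: 0.0502
finger_force: 47.2
```

Emit:
servo_tool([
  {"x": 0, "y": 0, "z": 0, "ax": 0, "ay": 0, "az": 0, "fingers": 1},
  {"x": 0, "y": 0, "z": 0, "ax": 0, "ay": 0, "az": 0, "fingers": 1},
])

```text
time: 13.6
eef_pos: [0.5372, 0.1658, 0.0558]
orientation: [0.429, 0.904, 0.0, 0.0]
contact_force: [0.4, -0.3, -0.5]
finger_gap: 0.0501
finger_force: 47.2
```

Emit:
servo_tool([
  {"x": 0, "y": 0, "z": 0.01, "ax": 0, "ay": 0, "az": 0, "fingers": 1},
  {"x": 0, "y": 0, "z": 0.02, "ax": 0, "ay": 0, "az": 0, "fingers": 1},
  {"x": 0, "y": 0, "z": 0.027, "ax": 0, "ay": 0, "az": 0, "fingers": 1},
  {"x": 0, "y": 0, "z": 0.034, "ax": 0, "ay": 0, "az": 0, "fingers": 1},
  {"x": 0, "y": 0, "z": 0.034, "ax": 0, "ay": 0, "az": 0, "fingers": 1},
])

```text
time: 14.02
eef_pos: [0.5368, 0.1657, 0.0503]
orientation: [0.429, 0.903, -0.0, 0.0]
contact_force: [-0.3, 0.3, 0.1]
finger_gap: 0.0499
finger_force: 47.2
```

Emit:
servo_tool([
  {"x": 0, "y": 0, "z": 0.003, "ax": 0, "ay": 0, "az": 0, "fingers": 1},
  {"x": 0, "y": 0, "z": 0.006, "ax": 0, "ay": 0, "az": 0, "fingers": 1},
  {"x": 0, "y": 0, "z": 0.006, "ax": 0, "ay": 0, "az": 0, "fingers": 1},
])

```text
time: 14.27
eef_pos: [0.5368, 0.1657, 0.0502]
orientation: [0.429, 0.904, 0.0, 0.0]
contact_force: [-2.8, -0.8, 5.6]
finger_gap: 0.0501
finger_force: 47.9
```

Emit:
servo_tool([
  {"x": 0, "y": 0, "z": 0, "ax": 0, "ay": 0, "az": 0, "fingers": 0.6},
  {"x": 0, "y": 0, "z": 0, "ax": 0, "ay": 0, "az": 0, "fingers": 0.3},
  {"x": 0, "y": 0, "z": 0, "ax": 0, "ay": 0, "az": 0, "fingers": 0},
  {"x": 0, "y": 0, "z": 0, "ax": 0, "ay": 0, "az": 0, "fingers": 0},
  {"x": 0, "y": 0, "z": 0, "ax": 0, "ay": 0, "az": 0, "fingers": 0},
])

```text
time: 14.68
eef_pos: [0.5367, 0.1657, 0.0492]
orientation: [0.429, 0.904, -0.0, -0.0]
contact_force: [-0.1, 1.4, -0.5]
finger_gap: 0.085
finger_force: 0.0
```

Emit:
servo_tool([
  {"x": 0, "y": 0, "z": -0.15, "ax": 0, "ay": 0, "az": 0, "fingers": 0},
  {"x": 0, "y": 0, "z": -0.4, "ax": 0, "ay": 0, "az": 0, "fingers": 0},
  {"x": 0, "y": 0, "z": -0.6, "ax": 0, "ay": 0, "az": 0, "fingers": 0},
  {"x": 0, "y": 0, "z": -0.7, "ax": 0, "ay": 0, "az": 0, "fingers": 0},
  {"x": 0, "y": 0, "z": -0.7, "ax": 0, "ay": 0, "az": 0, "fingers": 0},
])

```text
time: 15.1
eef_pos: [0.539, 0.1663, 0.1584]
orientation: [0.429, 0.904, 0.003, 0.003]
contact_force: [0.6, 0.2, -0.6]
finger_gap: 0.0854
finger_force: 0.0
```

```bash
python3 look.py w11 .012,.045 .046,.056; python3 plan.py 649.7,60.8,130,126.8
```

```text
15.15 [0.5377 0.166  0.1561] yaw 129.24 down [ 0.004  0.001 -1.   ] qd 0.057 [ 0.28  0.38  1.74 -0.    1.02 -0.41]
0.012 0.045
n 3107 px [245   0  85  41] c [442.2 252. ] size [24.2 55.4] longaxis 38.1 z [0.0146 0.0283 0.0354]
n 619 px [468   0  22  97] c [560.4 324.9] size [11.2 66.7] longaxis 141.9 z [0.012  0.0124 0.0134]
n 953 px [544   0  88  20] c [596.9 384.6] size [11.3 48.2] longaxis 30.9 z [0.0137 0.0268 0.0422]
n 18978 px [ 84   9 124 219] c [409.5 131.4] size [ 60.5 150.7] longaxis 129.2 z [0.0151 0.0298 0.0348]
n 1911 px [539  20  77  67] c [605.7 354.6] size [28.1 33. ] longaxis 90.8 z [0.0141 0.0302 0.0436]
n 4157 px [531  85  77 145] c [662.  307.9] size [ 29.  102.9] longaxis 135.1 z [0.0138 0.0299 0.0437]
n 1553 px [279 120  74  23] c [504.8 204.4] size [15.8 51.8] longaxis 39.2 z [0.0153 0.0318 0.0362]
n 319 px [286 264  64   5] c [571.3 124.5] size [ 4.9 50. ] longaxis 38.7 z [0.034  0.0351 0.0361]
n 2178 px [308 291  74  63] c [629.3  89.4] size [54.2 59.1] longaxis 34.2 z [0.0147 0.027  0.043 ]
n 970 px [206 302  30  66] c [553.7  13.3] size [ 4.2 62. ] longaxis
[... 236 characters left out ...]
0.0556]
n 351 px [570  84  28  32] c [626.  331.1] size [11.3 19.5] longaxis 131.9 z [0.0465 0.0511 0.0556]
n 337 px [567 118  29  30] c [640.2 316.3] size [ 8.9 19.4] longaxis 123.2 z [0.0467 0.0511 0.0556]
n 8733 px [278 143  75 121] c [536.1 165.3] size [51.1 88.2] longaxis 129.2 z [0.0498 0.051  0.052 ]
n 300 px [568 148  24  29] c [654.8 303.7] size [ 9.2 18.7] longaxis 111.8 z [0.0468 0.0513 0.0557]
n 314 px [559 209  42  27] c [686.5 277.1] size [14.  24.4] longaxis 78.7 z [0.0467 0.0511 0.0556]
n 1849 px [311 324  71  31] c [624.  95.] size [23.7 55.2] longaxis 37.9 z [0.0478 0.0529 0.054 ]
[649.7, 60.8, 130.0, 126.8] d [-1.015  0.134  0.176] r [0.002 0.001 0.027] rows 3.74 calls 2.0
```

Upper_m is down at 0.050. Now to the stack for upper_l.

Emit:
servo_tool([
  {"x": -0.2, "y": 0.03, "z": 0, "ax": 0, "ay": 0, "az": 0.01, "fingers": 0},
  {"x": -0.45, "y": 0.06, "z": 0.05, "ax": 0, "ay": 0, "az": 0.027, "fingers": 0},
  {"x": -0.7, "y": 0.1, "z": 0.1, "ax": 0, "ay": 0, "az": 0.027, "fingers": 0},
  {"x": -0.9, "y": 0.13, "z": 0.17, "ax": 0, "ay": 0, "az": 0.027, "fingers": 0},
  {"x": -1, "y": 0.134, "z": 0.176, "ax": 0, "ay": 0, "az": 0.027, "fingers": 0},
])

```text
time: 15.57
eef_pos: [0.6478, 0.0596, 0.1238]
orientation: [0.449, 0.894, -0.002, -0.002]
contact_force: [-0.6, 0.7, -0.9]
finger_gap: 0.0854
finger_force: 0.0
```

Emit:
servo_tool([
  {"x": 0, "y": 0, "z": 0, "ax": 0, "ay": 0, "az": 0, "fingers": 0},
  {"x": 0, "y": 0, "z": 0, "ax": 0, "ay": 0, "az": 0, "fingers": 0},
  {"x": 0, "y": 0, "z": 0, "ax": 0, "ay": 0, "az": 0, "fingers": 0},
  {"x": 0, "y": 0, "z": 0, "ax": 0, "ay": 0, "az": 0, "fingers": 0},
])

```text
time: 15.9
eef_pos: [0.6461, 0.0635, 0.1282]
orientation: [0.447, 0.895, -0.0, -0.0]
contact_force: [-0.5, 0.2, 0.0]
finger_gap: 0.0855
finger_force: 0.0
```

```bash
python3 look.py w12 .012,.03 .046,.056; python3 plan.py 649.7,60.8,52,126.8
```

```text
15.95 [0.6463 0.0634 0.1284] yaw 126.9 down [-1.e-04  2.e-04 -1.e+00] qd 0.007 [ 0.08  0.53  1.56  0.    1.06 -0.56]
0.012 0.03
n 1093 px [ 24   0 115  24] c [457.5  74.5] size [10.5 60.5] longaxis 48.9 z [0.0129 0.021  0.029 ]
n 853 px [238   0  87  58] c [568.7 135.9] size [27.4 58.2] longaxis 65.5 z [0.0149 0.0213 0.0295]
n 2398 px [ 67  90 125 149] c [526.3   7.9] size [47.9 95.9] longaxis 140.6 z [0.0132 0.0236 0.0296]
n 1317 px [281 124  91  18] c [617.5 107.2] size [ 9.9 58.6] longaxis 34.3 z [0.0244 0.0268 0.0281]
n 384 px [208 307  21  43] c [641.6 -60.4] size [ 5.7 29.6] longaxis 143.5 z [0.0131 0.0216 0.0291]
n 601 px [382 343  49  21] c [774.2   9.1] size [ 3.1 39.3] longaxis 44.6 z [0.0127 0.0194 0.0283]
n 313 px [ 99 383  33  17] c [ 605.8 -159. ] size [ 2.7 29.4] longaxis 45.6 z [0.0184 0.0246 0.0294]
0.046 0.056
n 4020 px [224   0  98  44] c [557.6 139. ] size [20.7 51.2] longaxis 38.8 z [0.0494 0.0508 0.0521]
n 9405 px [ 42 109 122 130] c [524.8   7.5] size [48.9 70.2] longaxis 140.9 z [0.0494 0.0509 0.0519]
n 14500 px [276 141  95 164] c [649.5  61.4] size [ 55.2 105.6] longaxis 127.0 z [0.0519 0.053  0.054 ]
[649.7, 60.8, 52.0, 126.8] d [-0.028  0.007  0.509] r [-0.    -0.     0.001] rows 1.84 calls 1.0
```

Emit:
servo_tool([
  {"x": -0.023, "y": 0.009, "z": 0.15, "ax": 0, "ay": 0, "az": 0, "fingers": 0},
  {"x": -0.023, "y": 0.009, "z": 0.35, "ax": 0, "ay": 0, "az": 0, "fingers": 0},
  {"x": -0.023, "y": 0.009, "z": 0.46, "ax": 0, "ay": 0, "az": 0, "fingers": 0},
  {"x": -0.023, "y": 0.009, "z": 0.5, "ax": 0, "ay": 0, "az": 0, "fingers": 0},
  {"x": -0.023, "y": 0.009, "z": 0.51, "ax": 0, "ay": 0, "az": 0, "fingers": 0},
])

```text
time: 16.37
eef_pos: [0.6492, 0.061, 0.0506]
orientation: [0.447, 0.894, -0.001, -0.001]
contact_force: [-0.6, 0.1, 0.3]
finger_gap: 0.0854
finger_force: 0.0
```

Emit:
servo_tool([
  {"x": 0, "y": 0, "z": 0, "ax": 0, "ay": 0, "az": 0, "fingers": 0},
  {"x": 0, "y": 0, "z": 0, "ax": 0, "ay": 0, "az": 0, "fingers": 0.1},
  {"x": 0, "y": 0, "z": 0, "ax": 0, "ay": 0, "az": 0, "fingers": 0.2},
])

```text
time: 16.62
eef_pos: [0.6513, 0.0605, 0.0532]
orientation: [0.448, 0.894, 0.001, 0.001]
contact_force: [-0.0, 0.0, -0.4]
finger_gap: 0.0684
finger_force: 0.0
```

Emit:
servo_tool([
  {"x": -0.003, "y": -0.005, "z": 0.006, "ax": 0, "ay": 0, "az": 0, "fingers": 0.4},
  {"x": -0.003, "y": -0.005, "z": 0.006, "ax": 0, "ay": 0, "az": 0, "fingers": 0.6},
  {"x": -0.003, "y": -0.005, "z": 0.006, "ax": 0, "ay": 0, "az": 0, "fingers": 0.8},
  {"x": -0.003, "y": -0.005, "z": 0.006, "ax": 0, "ay": 0, "az": 0, "fingers": 1},
  {"x": -0.003, "y": -0.005, "z": 0.006, "ax": 0, "ay": 0, "az": 0, "fingers": 1},
], squeeze=45)

```text
time: 17.03
eef_pos: [0.6509, 0.0595, 0.0521]
orientation: [0.448, 0.894, 0.001, 0.001]
contact_force: [0.5, -0.1, 5.4]
finger_gap: 0.0541
finger_force: 48.8
```

Emit:
servo_tool([
  {"x": 0, "y": 0, "z": 0, "ax": 0, "ay": 0, "az": 0, "fingers": 1},
  {"x": 0, "y": 0, "z": 0, "ax": 0, "ay": 0, "az": 0, "fingers": 1},
])

```text
time: 17.2
eef_pos: [0.6509, 0.0595, 0.0521]
orientation: [0.448, 0.894, 0.001, 0.001]
contact_force: [-1.4, 0.3, 5.5]
finger_gap: 0.0541
finger_force: 48.8
```

Emit:
servo_tool([
  {"x": 0, "y": 0, "z": -0.1, "ax": 0, "ay": 0, "az": 0, "fingers": 1},
  {"x": 0, "y": 0, "z": -0.3, "ax": 0, "ay": 0, "az": 0, "fingers": 1},
  {"x": 0, "y": 0, "z": -0.5, "ax": 0, "ay": 0, "az": 0, "fingers": 1},
  {"x": 0, "y": 0, "z": -0.65, "ax": 0, "ay": 0, "az": 0, "fingers": 1},
  {"x": 0, "y": 0, "z": -0.65, "ax": 0, "ay": 0, "az": 0, "fingers": 1},
])

```text
time: 17.62
eef_pos: [0.6528, 0.0596, 0.1537]
orientation: [0.448, 0.894, 0.003, 0.004]
contact_force: [1.3, -0.3, -0.6]
finger_gap: 0.054
finger_force: 48.1
```

```bash
python3 look.py w13 .012,.03 ; python3 plan.py 580,140,140,126.8 500,230,130,126 410,297,110,126
```

```text
17.6667 [0.6514 0.0595 0.1508] yaw 126.81 down [ 5.8e-03  3.0e-04 -1.0e+00] qd 0.068 [ 0.07  0.51  1.52 -0.    1.1  -0.57]
0.012 0.03
n 864 px [ 45   0 103  20] c [457.5  74.2] size [ 9.7 60.1] longaxis 47.9 z [0.013 0.021 0.029]
n 705 px [239   0  79  52] c [568.2 135.6] size [25.8 57.7] longaxis 64.3 z [0.015  0.0211 0.0294]
n 1913 px [ 99  80  98 137] c [528.5  14.4] size [48.7 94.8] longaxis 132.1 z [0.0132 0.0235 0.0295]
n 2320 px [278 111  83  31] c [620.5 102.5] size [20.9 59.1] longaxis 34.2 z [0.0257 0.0269 0.0281]
[580.0, 140.0, 140.0, 126.8] d [ 0.715 -0.06   0.07 ] r [0.003 0.002 0.   ] rows 2.59 calls 1.0
[500.0, 230.0, 130.0, 126.0] d [ 0.8   -0.068  0.067] r [-0.    -0.     0.009] rows 2.9 calls 1.0
[410.0, 297.0, 110.0, 126.0] d [ 0.714 -0.223  0.133] r [0. 0. 0.] rows 2.73 calls 1.0
```

Emit:
servo_tool([
  {"x": 0.15, "y": -0.04, "z": 0.02, "ax": 0, "ay": 0, "az": 0, "fingers": 1},
  {"x": 0.35, "y": -0.09, "z": 0.04, "ax": 0, "ay": 0, "az": 0, "fingers": 1},
  {"x": 0.56, "y": -0.14, "z": 0.07, "ax": 0, "ay": 0, "az": 0, "fingers": 1},
  {"x": 0.722, "y": -0.179, "z": 0.07, "ax": 0, "ay": 0, "az": 0, "fingers": 1},
])

```text
time: 18.0
eef_pos: [0.5599, 0.1305, 0.1346]
orientation: [0.448, 0.894, -0.002, -0.003]
contact_force: [0.2, 0.0, -0.4]
finger_gap: 0.054
finger_force: 48.0
```

Emit:
servo_tool([
  {"x": 0.2, "y": -0.03, "z": 0.02, "ax": 0, "ay": 0, "az": 0, "fingers": 1},
  {"x": 0.4, "y": -0.06, "z": 0.04, "ax": 0, "ay": 0, "az": 0, "fingers": 1},
  {"x": 0.6, "y": -0.09, "z": 0.067, "ax": 0, "ay": 0, "az": 0, "fingers": 1},
  {"x": 0.793, "y": -0.113, "z": 0.067, "ax": 0, "ay": 0, "az": 0, "fingers": 1},
])

```text
time: 18.33
eef_pos: [0.4758, 0.2152, 0.125]
orientation: [0.448, 0.894, -0.002, -0.002]
contact_force: [-0.1, 0.5, -1.4]
finger_gap: 0.0541
finger_force: 48.0
```

Emit:
servo_tool([
  {"x": 0.2, "y": -0.01, "z": 0.03, "ax": 0, "ay": 0, "az": 0.009, "fingers": 1},
  {"x": 0.4, "y": -0.02, "z": 0.07, "ax": 0, "ay": 0, "az": 0.009, "fingers": 1},
  {"x": 0.55, "y": -0.03, "z": 0.1, "ax": 0, "ay": 0, "az": 0.009, "fingers": 1},
  {"x": 0.65, "y": -0.046, "z": 0.14, "ax": 0, "ay": 0, "az": 0.009, "fingers": 1},
  {"x": 0.7, "y": -0.046, "z": 0.167, "ax": 0, "ay": 0, "az": 0.009, "fingers": 1},
])

```text
time: 18.75
eef_pos: [0.4075, 0.2953, 0.1004]
orientation: [0.453, 0.891, -0.002, -0.001]
contact_force: [0.2, -0.7, -0.9]
finger_gap: 0.0542
finger_force: 48.0
```

Emit:
servo_tool([
  {"x": 0, "y": 0, "z": 0, "ax": 0, "ay": 0, "az": 0, "fingers": 1},
  {"x": 0, "y": 0, "z": 0, "ax": 0, "ay": 0, "az": 0, "fingers": 1},
  {"x": 0, "y": 0, "z": 0, "ax": 0, "ay": 0, "az": 0, "fingers": 1},
  {"x": 0, "y": 0, "z": 0, "ax": 0, "ay": 0, "az": 0, "fingers": 1},
])

```text
time: 19.08
eef_pos: [0.4112, 0.2945, 0.1026]
orientation: [0.455, 0.891, 0.0, 0.0]
contact_force: [0.3, -1.0, -1.2]
finger_gap: 0.0542
finger_force: 48.0
```

```bash
python3 look.py w14 .012,.045 ; python3 plan.py 411.4,295,56,126
```

```text
19.1333 [0.4111 0.2945 0.1026] yaw 125.93 down [ 5.e-04  1.e-04 -1.e+00] qd 0.004 [ 0.6   0.36  1.93 -0.    0.85 -0.03]
0.012 0.045
n 817 px [467   0  38  28] c [416.1 444.5] size [10.9 19.2] longaxis 21.2 z [0.0131 0.0184 0.0211]
n 1846 px [405  71  62  48] c [421.3 395.6] size [19.5 32.6] longaxis 15.3 z [0.0138 0.0188 0.0209]
n 828 px [594  97  46  22] c [506.7 446.3] size [ 4.7 14. ] longaxis 160.4 z [0.0135 0.028  0.0403]
n 3382 px [270 106 102  36] c [376.3 342.2] size [20.3 55.3] longaxis 35.8 z [0.0146 0.029  0.0355]
n 10570 px [582 120  58 254] c [572.5 388.9] size [ 19.8 160.5] longaxis 134.7 z [0.0139 0.0292 0.043 ]
n 828 px [128 179  46  41] c [320.2 251.7] size [ 9. 20.] longaxis 153.6 z [0.0141 0.0296 0.0439]
n 311 px [119 197  20  21] c [315.1 242.2] size [ 6.4 12.7] longaxis 152.3 z [0.0309 0.0388 0.044 ]
n 450 px [503 235  23  69] c [541.  339.4] size [10.8 52.9] longaxis 143.5 z [0.012  0.0124 0.0133]
n 1063 px [147 361  43  39] c [399.1 138.6] size [23.8 54.5] longaxis 90.9 z [0.0161 0.0291 0.0343]
[411.4, 295.0, 56.0, 126.0] d [0.002 0.003 0.311] r [ 0.     0.    -0.001] rows 1.12 calls 1.0
```

View pics/w14.png

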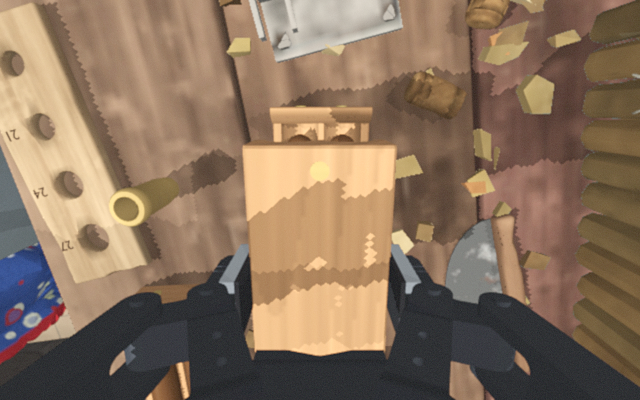

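Emit:
servo_tool([
  {"x": 0.002, "y": 0.003, "z": 0.08, "ax": 0, "ay": 0, "az": 0, "fingers": 1},
  {"x": 0.002, "y": 0.003, "z": 0.18, "ax": 0, "ay": 0, "az": 0, "fingers": 1},
  {"x": 0.002, "y": 0.003, "z": 0.26, "ax": 0, "ay": 0, "az": 0, "fingers": 1},
  {"x": 0.002, "y": 0.003, "z": 0.3, "ax": 0, "ay": 0, "az": 0, "fingers": 1},
  {"x": 0.002, "y": 0.003, "z": 0.31, "ax": 0, "ay": 0, "az": 0, "fingers": 1},
])

```text
time: 19.55
eef_pos: [0.4104, 0.2949, 0.0551]
orientation: [0.454, 0.891, -0.001, -0.0]
contact_force: [0.2, -1.0, -0.3]
finger_gap: 0.0542
finger_force: 48.1
```

Emit:
servo_tool([
  {"x": 0, "y": 0, "z": 0, "ax": 0, "ay": 0, "az": 0, "fingers": 1},
  {"x": 0, "y": 0, "z": 0, "ax": 0, "ay": 0, "az": 0, "fingers": 1},
  {"x": 0, "y": 0, "z": 0, "ax": 0, "ay": 0, "az": 0, "fingers": 1},
])

```text
time: 19.8
eef_pos: [0.4111, 0.2958, 0.0567]
orientation: [0.454, 0.891, 0.001, 0.0]
contact_force: [-0.1, -0.2, -2.2]
finger_gap: 0.0537
finger_force: 48.1
```

Emit:
servo_tool([
  {"x": 0, "y": 0, "z": 0.01, "ax": 0, "ay": 0, "az": 0, "fingers": 1},
  {"x": 0, "y": 0, "z": 0.02, "ax": 0, "ay": 0, "az": 0, "fingers": 1},
  {"x": 0, "y": 0, "z": 0.03, "ax": 0, "ay": 0, "az": 0, "fingers": 1},
  {"x": 0, "y": 0, "z": 0.038, "ax": 0, "ay": 0, "az": 0, "fingers": 1},
  {"x": 0, "y": 0, "z": 0.042, "ax": 0, "ay": 0, "az": 0, "fingers": 1},
])

```text
time: 20.22
eef_pos: [0.4105, 0.2956, 0.0501]
orientation: [0.454, 0.891, -0.0, 0.0]
contact_force: [-1.5, -1.6, 10.7]
finger_gap: 0.054
finger_force: 49.2
```

Emit:
servo_tool([
  {"x": 0, "y": 0, "z": 0, "ax": 0, "ay": 0, "az": 0, "fingers": 1},
  {"x": 0, "y": 0, "z": 0.003, "ax": 0, "ay": 0, "az": 0, "fingers": 1},
  {"x": 0, "y": 0, "z": 0.006, "ax": 0, "ay": 0, "az": 0, "fingers": 1},
  {"x": 0, "y": 0, "z": 0.006, "ax": 0, "ay": 0, "az": 0, "fingers": 1},
])

```text
time: 20.55
eef_pos: [0.4105, 0.2956, 0.0501]
orientation: [0.454, 0.891, 0.0, 0.0]
contact_force: [-2.5, -1.6, 12.4]
finger_gap: 0.054
finger_force: 49.5
```

Emit:
servo_tool([
  {"x": 0, "y": 0, "z": 0, "ax": 0, "ay": 0, "az": 0, "fingers": 0.6},
  {"x": 0, "y": 0, "z": 0, "ax": 0, "ay": 0, "az": 0, "fingers": 0.3},
  {"x": 0, "y": 0, "z": 0, "ax": 0, "ay": 0, "az": 0, "fingers": 0},
  {"x": 0, "y": 0, "z": 0, "ax": 0, "ay": 0, "az": 0, "fingers": 0},
  {"x": 0, "y": 0, "z": 0, "ax": 0, "ay": 0, "az": 0, "fingers": 0},
])

```text
time: 20.97
eef_pos: [0.4106, 0.2956, 0.0486]
orientation: [0.454, 0.891, -0.0, -0.0]
contact_force: [0.4, -0.3, 1.0]
finger_gap: 0.0852
finger_force: 0.0
```

Emit:
servo_tool([
  {"x": 0, "y": 0, "z": -0.15, "ax": 0, "ay": 0, "az": 0, "fingers": 0},
  {"x": 0, "y": 0, "z": -0.4, "ax": 0, "ay": 0, "az": 0, "fingers": 0},
  {"x": 0, "y": 0, "z": -0.6, "ax": 0, "ay": 0, "az": 0, "fingers": 0},
  {"x": 0, "y": 0, "z": -0.7, "ax": 0, "ay": 0, "az": 0, "fingers": 0},
  {"x": 0, "y": 0, "z": -0.7, "ax": 0, "ay": 0, "az": 0, "fingers": 0},
])

```text
time: 21.38
eef_pos: [0.4125, 0.2969, 0.1573]
orientation: [0.454, 0.891, 0.003, 0.002]
contact_force: [0.4, 0.0, 1.4]
finger_gap: 0.0857
finger_force: 0.0
```

```bash
python3 look.py w15 .03,.045 .046,.056; python3 plan.py 480,215,150,126 565,130,150,124 649.5,60,120,124
```

```text
21.4333 [0.4114 0.2962 0.1552] yaw 126.0 down [ 0.0032  0.0021 -1.    ] qd 0.055 [ 0.6   0.3   1.87 -0.    0.97 -0.03]
0.03 0.045
n 2050 px [544 102  29 154] c [546.1 414.5] size [ 16.8 114.3] longaxis 134.9 z [0.0309 0.0375 0.0441]
n 896 px [277 109  79  13] c [373.2 346.8] size [ 8.3 55. ] longaxis 35.9 z [0.0308 0.0344 0.0358]
n 783 px [542 257  27  65] c [609.2 346.1] size [11.8 58. ] longaxis 126.8 z [0.0307 0.0366 0.0441]
n 400 px [282 274  69   7] c [446.7 245.1] size [ 5.9 54.3] longaxis 36.4 z [0.0336 0.0348 0.0358]
n 891 px [206 296  25  72] c [409.8 152.4] size [16.5 70.1] longaxis 127.4 z [0.0304 0.033  0.0347]
n 502 px [314 336  60  13] c [501.6 209. ] size [ 6.2 50.9] longaxis 40.4 z [0.0306 0.0344 0.0359]
0.046 0.056
n 11405 px [274 129  83 146] c [409.  296.4] size [ 55.3 106.4] longaxis 125.9 z [0.0499 0.051  0.052 ]
n 501 px [151 172  32  31] c [317.3 246.7] size [20.5 20.6] longaxis 150.8 z [0.0467 0.0491 0.0505]
n 441 px [555 268  23  42] c [602.7 353.9] size [ 9.5 35.3] longaxis 126.7 z [0.0466 0.0511 0.0555]
[480.0, 215.0, 150.0, 126.0] d [-0.707  0.052  0.035] r [0.002 0.    0.   ] rows 2.55 calls 1.0
[565.0, 130.0, 150.0, 124.0] d [-0.792  0.125  0.   ] r [ 0.    -0.     0.022] rows 2.88 calls 1.0
[649.5, 60.0, 120.0, 124.0] d [-0.702  0.206  0.2  ] r [0. 0. 0.] rows 2.73 calls 1.0
```

Emit:
servo_tool([
  {"x": -0.2, "y": 0.015, "z": 0.01, "ax": 0, "ay": 0, "az": 0, "fingers": 0},
  {"x": -0.45, "y": 0.03, "z": 0.02, "ax": 0, "ay": 0, "az": 0, "fingers": 0},
  {"x": -0.707, "y": 0.052, "z": 0.035, "ax": 0, "ay": 0, "az": 0, "fingers": 0},
])

```text
time: 21.68
eef_pos: [0.4785, 0.2136, 0.1469]
orientation: [0.453, 0.892, -0.001, -0.001]
contact_force: [0.1, 0.8, 0.2]
finger_gap: 0.0851
finger_force: 0.0
```

Emit:
servo_tool([
  {"x": -0.25, "y": 0.04, "z": 0, "ax": 0, "ay": 0, "az": 0.01, "fingers": 0},
  {"x": -0.5, "y": 0.08, "z": 0, "ax": 0, "ay": 0, "az": 0.022, "fingers": 0},
  {"x": -0.792, "y": 0.125, "z": 0, "ax": 0, "ay": 0, "az": 0.022, "fingers": 0},
  {"x": -0.792, "y": 0.125, "z": 0, "ax": 0, "ay": 0, "az": 0.022, "fingers": 0},
])

```text
time: 22.02
eef_pos: [0.5681, 0.1247, 0.1465]
orientation: [0.471, 0.882, -0.001, 0.001]
contact_force: [0.3, 0.2, -0.8]
finger_gap: 0.0856
finger_force: 0.0
```

Emit:
servo_tool([
  {"x": -0.2, "y": 0.06, "z": 0.05, "ax": 0, "ay": 0, "az": 0, "fingers": 0},
  {"x": -0.4, "y": 0.12, "z": 0.1, "ax": 0, "ay": 0, "az": 0, "fingers": 0},
  {"x": -0.55, "y": 0.17, "z": 0.15, "ax": 0, "ay": 0, "az": 0, "fingers": 0},
  {"x": -0.65, "y": 0.19, "z": 0.2, "ax": 0, "ay": 0, "az": 0, "fingers": 0},
  {"x": -0.702, "y": 0.206, "z": 0.2, "ax": 0, "ay": 0, "az": 0, "fingers": 0},
])

```text
time: 22.43
eef_pos: [0.6479, 0.058, 0.1149]
orientation: [0.47, 0.883, -0.002, -0.003]
contact_force: [-0.4, 0.4, -0.8]
finger_gap: 0.0854
finger_force: 0.0
```

Emit:
servo_tool([
  {"x": 0, "y": 0, "z": 0, "ax": 0, "ay": 0, "az": 0, "fingers": 0},
  {"x": 0, "y": 0, "z": 0, "ax": 0, "ay": 0, "az": 0, "fingers": 0},
  {"x": 0, "y": 0, "z": 0, "ax": 0, "ay": 0, "az": 0, "fingers": 0},
  {"x": 0, "y": 0, "z": 0, "ax": 0, "ay": 0, "az": 0, "fingers": 0},
])

```text
time: 22.77
eef_pos: [0.648, 0.0604, 0.1192]
orientation: [0.469, 0.883, 0.0, 0.0]
contact_force: [0.5, 1.3, -0.1]
finger_gap: 0.0856
finger_force: 0.0
```

```bash
python3 look.py w16 .015,.033; python3 plan.py 649.4,59.3,27,124
```

```text
22.8167 [0.6481 0.0603 0.1193] yaw 124.09 down [ 5.e-04  1.e-04 -1.e+00] qd 0.004 [ 0.08  0.54  1.56  0.    1.04 -0.52]
0.015 0.033
n 1288 px [  0   0 120  28] c [455.9  75.6] size [ 9.2 60.8] longaxis 43.6 z [0.0159 0.0242 0.0321]
n 1178 px [225   0  92  56] c [568.4 132.8] size [24.2 56.5] longaxis 59.6 z [0.0155 0.0248 0.0323]
n 375 px [230  58  88  12] c [573.  122.3] size [ 1.1 50.6] longaxis 38.8 z [0.0156 0.0241 0.0323]
n 3276 px [ 44  93 143 159] c [526.    7.6] size [48.7 96. ] longaxis 140.7 z [0.0166 0.0272 0.0325]
n 15995 px [275 120  96 180] c [649.7  59.6] size [ 59.2 124.7] longaxis 124.2 z [0.0259 0.027  0.028 ]
n 543 px [203 313  29  48] c [640.5 -61.1] size [ 7.5 34.8] longaxis 144.3 z [0.0157 0.0242 0.0322]
n 460 px [385 347  43  21] c [767.6   2.4] size [ 3.  33.3] longaxis 44.8 z [0.0155 0.0208 0.0298]
[649.4, 59.3, 27.0, 124.0] d [-0.01   0.003  0.615] r [0.    0.    0.001] rows 2.21 calls 1.0
```

Emit:
servo_tool([
  {"x": -0.01, "y": 0.006, "z": 0.15, "ax": 0, "ay": 0, "az": 0, "fingers": 0},
  {"x": -0.01, "y": 0.006, "z": 0.38, "ax": 0, "ay": 0, "az": 0, "fingers": 0},
  {"x": -0.01, "y": 0.006, "z": 0.52, "ax": 0, "ay": 0, "az": 0, "fingers": 0},
  {"x": -0.01, "y": 0.006, "z": 0.58, "ax": 0, "ay": 0, "az": 0, "fingers": 0},
  {"x": -0.01, "y": 0.006, "z": 0.6, "ax": 0, "ay": 0, "az": 0, "fingers": 0},
])

```text
time: 23.23
eef_pos: [0.649, 0.059, 0.0271]
orientation: [0.469, 0.883, -0.001, -0.001]
contact_force: [-0.6, -0.2, 0.1]
finger_gap: 0.0852
finger_force: 0.0
```

Emit:
servo_tool([
  {"x": 0, "y": 0, "z": 0, "ax": 0, "ay": 0, "az": 0, "fingers": 0},
  {"x": 0, "y": 0, "z": 0, "ax": 0, "ay": 0, "az": 0, "fingers": 0.1},
  {"x": 0, "y": 0, "z": 0, "ax": 0, "ay": 0, "az": 0, "fingers": 0.15},
])

```text
time: 23.48
eef_pos: [0.6515, 0.0588, 0.0304]
orientation: [0.469, 0.883, 0.001, 0.001]
contact_force: [-0.3, -0.1, -1.0]
finger_gap: 0.0722
finger_force: 0.0
```

Emit:
servo_tool([
  {"x": 0.01, "y": -0.006, "z": 0.02, "ax": 0, "ay": 0, "az": 0, "fingers": 0.3},
  {"x": 0.01, "y": -0.006, "z": 0.024, "ax": 0, "ay": 0, "az": 0, "fingers": 0.5},
  {"x": 0.01, "y": -0.006, "z": 0.024, "ax": 0, "ay": 0, "az": 0, "fingers": 0.7},
  {"x": 0.01, "y": -0.006, "z": 0.024, "ax": 0, "ay": 0, "az": 0, "fingers": 1},
  {"x": 0.01, "y": -0.006, "z": 0.024, "ax": 0, "ay": 0, "az": 0, "fingers": 1},
], squeeze=50)

```text
time: 23.9
eef_pos: [0.6497, 0.0596, 0.0269]
orientation: [0.469, 0.883, 0.001, 0.001]
contact_force: [-0.8, 0.6, 5.7]
finger_gap: 0.0579
finger_force: 53.7
```

Emit:
servo_tool([
  {"x": 0, "y": 0, "z": 0, "ax": 0, "ay": 0, "az": 0, "fingers": 1},
  {"x": 0, "y": 0, "z": 0, "ax": 0, "ay": 0, "az": 0, "fingers": 1},
])

```text
time: 24.07
eef_pos: [0.6497, 0.0596, 0.027]
orientation: [0.469, 0.883, 0.001, 0.001]
contact_force: [-0.8, 0.0, 6.9]
finger_gap: 0.0581
finger_force: 53.7
```

Emit:
servo_tool([
  {"x": 0, "y": 0, "z": -0.1, "ax": 0, "ay": 0, "az": 0, "fingers": 1},
  {"x": 0, "y": 0, "z": -0.3, "ax": 0, "ay": 0, "az": 0, "fingers": 1},
  {"x": 0, "y": 0, "z": -0.55, "ax": 0, "ay": 0, "az": 0, "fingers": 1},
  {"x": 0, "y": 0, "z": -0.75, "ax": 0, "ay": 0, "az": 0, "fingers": 1},
  {"x": 0, "y": 0, "z": -0.8, "ax": 0, "ay": 0, "az": 0, "fingers": 1},
])

```text
time: 24.48
eef_pos: [0.6514, 0.0596, 0.1513]
orientation: [0.469, 0.883, 0.003, 0.005]
contact_force: [0.4, -0.4, -1.1]
finger_gap: 0.0578
finger_force: 54.0
```

```bash
python3 look.py w17; python3 plan.py 560,90,140,127 480,115,130,129.3 412,130,110,129.3
```

```text
24.5333 [0.6511 0.0595 0.1504] yaw 124.02 down [ 9.7e-03  6.0e-04 -1.0e+00] qd 0.066 [ 0.07  0.51  1.53 -0.    1.1  -0.52]
[560.0, 90.0, 140.0, 127.0] d [ 0.508 -0.39   0.064] r [ 0.005  0.003 -0.033] rows 2.32 calls 1.0
[480.0, 115.0, 130.0, 129.3] d [ 0.454 -0.326  0.067] r [ 0.     0.    -0.026] rows 2.02 calls 1.0
[412.0, 130.0, 110.0, 129.3] d [ 0.365 -0.287  0.133] r [0. 0. 0.] rows 1.74 calls 1.0
```

Emit:
servo_tool([
  {"x": 0.12, "y": -0.09, "z": 0.02, "ax": 0, "ay": 0, "az": -0.01, "fingers": 1},
  {"x": 0.3, "y": -0.23, "z": 0.04, "ax": 0, "ay": 0, "az": -0.02, "fingers": 1},
  {"x": 0.45, "y": -0.34, "z": 0.06, "ax": 0, "ay": 0, "az": -0.033, "fingers": 1},
  {"x": 0.508, "y": -0.39, "z": 0.064, "ax": 0, "ay": 0, "az": -0.033, "fingers": 1},
])

```text
time: 24.87
eef_pos: [0.5522, 0.0903, 0.1329]
orientation: [0.446, 0.895, -0.002, -0.003]
contact_force: [-0.3, -0.2, -0.7]
finger_gap: 0.0576
finger_force: 53.9
```

Emit:
servo_tool([
  {"x": 0.15, "y": -0.11, "z": 0.02, "ax": 0, "ay": 0, "az": -0.01, "fingers": 1},
  {"x": 0.3, "y": -0.22, "z": 0.04, "ax": 0, "ay": 0, "az": -0.026, "fingers": 1},
  {"x": 0.454, "y": -0.326, "z": 0.067, "ax": 0, "ay": 0, "az": -0.026, "fingers": 1},
])

```text
time: 25.12
eef_pos: [0.4753, 0.1146, 0.1238]
orientation: [0.428, 0.904, -0.001, -0.001]
contact_force: [0.8, 0.1, -0.7]
finger_gap: 0.0576
finger_force: 53.9
```

Emit:
servo_tool([
  {"x": 0.15, "y": -0.12, "z": 0.05, "ax": 0, "ay": 0, "az": 0, "fingers": 1},
  {"x": 0.28, "y": -0.22, "z": 0.1, "ax": 0, "ay": 0, "az": 0, "fingers": 1},
  {"x": 0.36, "y": -0.28, "z": 0.133, "ax": 0, "ay": 0, "az": 0, "fingers": 1},
  {"x": 0.38, "y": -0.293, "z": 0.133, "ax": 0, "ay": 0, "az": 0, "fingers": 1},
  {"x": 0.38, "y": -0.293, "z": 0.133, "ax": 0, "ay": 0, "az": 0, "fingers": 1},
])

```text
time: 25.53
eef_pos: [0.406, 0.1309, 0.1046]
orientation: [0.427, 0.904, -0.001, -0.001]
contact_force: [1.6, 0.1, -0.4]
finger_gap: 0.0575
finger_force: 53.9
```

Emit:
servo_tool([
  {"x": 0, "y": 0, "z": 0, "ax": 0, "ay": 0, "az": 0, "fingers": 1},
  {"x": 0, "y": 0, "z": 0, "ax": 0, "ay": 0, "az": 0, "fingers": 1},
  {"x": 0, "y": 0, "z": 0, "ax": 0, "ay": 0, "az": 0, "fingers": 1},
  {"x": 0, "y": 0, "z": 0, "ax": 0, "ay": 0, "az": 0, "fingers": 1},
])

```text
time: 25.87
eef_pos: [0.4084, 0.1309, 0.1055]
orientation: [0.428, 0.904, 0.0, 0.0]
contact_force: [0.1, 0.6, -0.7]
finger_gap: 0.0582
finger_force: 53.9
```

```bash
python3 look.py w18 .03,.04; python3 plan.py 409.7,131.3,56,129.3
```

```text
25.9167 [0.4082 0.1309 0.1054] yaw 129.3 down [ 6.e-04  0.e+00 -1.e+00] qd 0.009 [ 0.28  0.26  2.1  -0.    0.79 -0.4 ]
0.03 0.04
n 719 px [455   0  34  93] c [405.9 254.6] size [13.3 46.8] longaxis 142.1 z [0.0306 0.0353 0.0395]
n 1610 px [269  95 109  17] c [364.5 186.2] size [ 8.5 59. ] longaxis 39.2 z [0.0306 0.0344 0.0358]
n 1444 px [454 103 104  20] c [446.  246.7] size [ 8.5 55.9] longaxis 36.0 z [0.0307 0.0344 0.0359]
n 1042 px [476 217  92  14] c [502.8 207.4] size [ 8.4 52.1] longaxis 39.4 z [0.0307 0.0345 0.0359]
n 883 px [466 239 102  64] c [505.7 185.5] size [33.3 67. ] longaxis 79.1 z [0.0308 0.0356 0.0396]
[409.7, 131.3, 56.0, 129.3] d [-0.004  0.009  0.33 ] r [0. 0. 0.] rows 1.19 calls 1.0
```

View pics/w18.png

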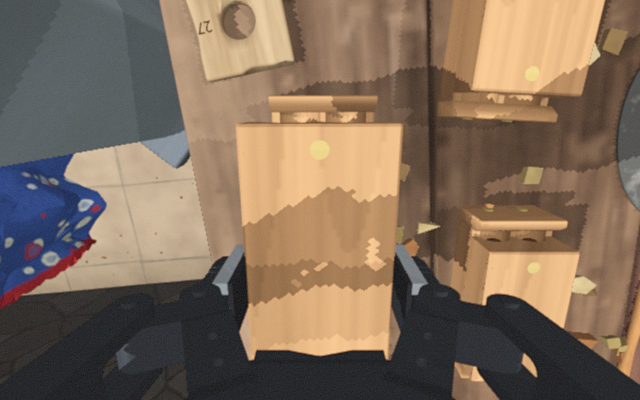

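Emit:
servo_tool([
  {"x": -0.003, "y": 0.009, "z": 0.08, "ax": 0, "ay": 0, "az": 0, "fingers": 1},
  {"x": -0.003, "y": 0.009, "z": 0.18, "ax": 0, "ay": 0, "az": 0, "fingers": 1},
  {"x": -0.003, "y": 0.009, "z": 0.27, "ax": 0, "ay": 0, "az": 0, "fingers": 1},
  {"x": -0.003, "y": 0.009, "z": 0.31, "ax": 0, "ay": 0, "az": 0, "fingers": 1},
  {"x": -0.003, "y": 0.009, "z": 0.325, "ax": 0, "ay": 0, "az": 0, "fingers": 1},
])

```text
time: 26.33
eef_pos: [0.4084, 0.1312, 0.0557]
orientation: [0.428, 0.904, -0.001, -0.001]
contact_force: [0.1, -0.1, 0.2]
finger_gap: 0.0578
finger_force: 53.9
```

Emit:
servo_tool([
  {"x": 0, "y": 0, "z": 0, "ax": 0, "ay": 0, "az": 0, "fingers": 1},
  {"x": 0, "y": 0, "z": 0, "ax": 0, "ay": 0, "az": 0, "fingers": 1},
  {"x": 0, "y": 0, "z": 0, "ax": 0, "ay": 0, "az": 0, "fingers": 1},
])

```text
time: 26.58
eef_pos: [0.4094, 0.1316, 0.0572]
orientation: [0.428, 0.904, 0.0, 0.001]
contact_force: [-0.3, -0.3, -0.4]
finger_gap: 0.0579
finger_force: 53.9
```

Emit:
servo_tool([
  {"x": 0, "y": 0, "z": 0.01, "ax": 0, "ay": 0, "az": 0, "fingers": 1},
  {"x": 0, "y": 0, "z": 0.02, "ax": 0, "ay": 0, "az": 0, "fingers": 1},
  {"x": 0, "y": 0, "z": 0.03, "ax": 0, "ay": 0, "az": 0, "fingers": 1},
  {"x": 0, "y": 0, "z": 0.036, "ax": 0, "ay": 0, "az": 0, "fingers": 1},
  {"x": 0, "y": 0, "z": 0.04, "ax": 0, "ay": 0, "az": 0, "fingers": 1},
])

```text
time: 27.0
eef_pos: [0.4088, 0.1315, 0.0509]
orientation: [0.428, 0.904, -0.0, 0.0]
contact_force: [-3.4, -1.1, 11.8]
finger_gap: 0.058
finger_force: 55.3
```

Emit:
servo_tool([
  {"x": 0, "y": 0, "z": 0, "ax": 0, "ay": 0, "az": 0, "fingers": 1},
  {"x": 0, "y": 0, "z": 0.003, "ax": 0, "ay": 0, "az": 0, "fingers": 1},
  {"x": 0, "y": 0, "z": 0.006, "ax": 0, "ay": 0, "az": 0, "fingers": 1},
  {"x": 0, "y": 0, "z": 0.006, "ax": 0, "ay": 0, "az": 0, "fingers": 1},
])

```text
time: 27.33
eef_pos: [0.4087, 0.1315, 0.0509]
orientation: [0.428, 0.904, 0.0, 0.0]
contact_force: [-4.8, -2.0, 14.0]
finger_gap: 0.0575
finger_force: 55.5
```

Seated. Release, rise, and check all four from above.

Emit:
servo_tool([
  {"x": 0, "y": 0, "z": 0, "ax": 0, "ay": 0, "az": 0, "fingers": 0.6},
  {"x": 0, "y": 0, "z": 0, "ax": 0, "ay": 0, "az": 0, "fingers": 0.3},
  {"x": 0, "y": 0, "z": 0, "ax": 0, "ay": 0, "az": 0, "fingers": 0},
  {"x": 0, "y": 0, "z": 0, "ax": 0, "ay": 0, "az": 0, "fingers": 0},
  {"x": 0, "y": 0, "z": 0, "ax": 0, "ay": 0, "az": 0, "fingers": 0},
])

```text
time: 27.75
eef_pos: [0.4088, 0.1315, 0.0496]
orientation: [0.428, 0.904, -0.0, -0.0]
contact_force: [0.1, 0.9, -0.2]
finger_gap: 0.0853
finger_force: 0.0
```

Emit:
servo_tool([
  {"x": 0, "y": 0, "z": -0.15, "ax": 0, "ay": 0, "az": 0, "fingers": 0},
  {"x": 0, "y": 0, "z": -0.4, "ax": 0, "ay": 0, "az": 0, "fingers": 0},
  {"x": 0, "y": 0, "z": -0.65, "ax": 0, "ay": 0, "az": 0, "fingers": 0},
  {"x": 0, "y": 0, "z": -0.9, "ax": 0, "ay": 0, "az": 0, "fingers": 0},
  {"x": 0, "y": 0, "z": -1, "ax": 0, "ay": 0, "az": 0, "fingers": 0},
])

```text
time: 28.17
eef_pos: [0.4108, 0.1321, 0.2042]
orientation: [0.428, 0.904, 0.003, 0.003]
contact_force: [0.5, 0.2, -0.5]
finger_gap: 0.0854
finger_force: 0.0
```

Emit:
servo_tool([
  {"x": -0.1, "y": 0.2, "z": -0.2, "ax": 0, "ay": 0, "az": 0, "fingers": 0},
  {"x": -0.2, "y": 0.4, "z": -0.4, "ax": 0, "ay": 0, "az": 0, "fingers": 0},
  {"x": -0.2, "y": 0.5, "z": -0.6, "ax": 0, "ay": 0, "az": 0, "fingers": 0},
  {"x": -0.2, "y": 0.5, "z": -0.7, "ax": 0, "ay": 0, "az": 0, "fingers": 0},
  {"x": -0.2, "y": 0.5, "z": -0.7, "ax": 0, "ay": 0, "az": 0, "fingers": 0},
])

```text
time: 28.58
eef_pos: [0.4883, 0.1567, 0.3081]
orientation: [0.428, 0.904, 0.002, 0.003]
contact_force: [-0.6, -0.5, 0.7]
finger_gap: 0.0856
finger_force: 0.0
```

Emit:
servo_tool([
  {"x": 0, "y": 0, "z": 0, "ax": 0, "ay": 0, "az": 0, "fingers": 0},
  {"x": 0, "y": 0, "z": 0, "ax": 0, "ay": 0, "az": 0, "fingers": 0},
  {"x": 0, "y": 0, "z": 0, "ax": 0, "ay": 0, "az": 0, "fingers": 0},
  {"x": 0, "y": 0, "z": 0, "ax": 0, "ay": 0, "az": 0, "fingers": 0},
  {"x": 0, "y": 0, "z": 0, "ax": 0, "ay": 0, "az": 0, "fingers": 0},
])

```text
time: 29.0
eef_pos: [0.4852, 0.1556, 0.3038]
orientation: [0.428, 0.904, -0.001, -0.001]
contact_force: [1.0, 0.2, -1.0]
finger_gap: 0.0851
finger_force: 0.0
```

```bash
python3 look.py w19 .012,.06 .046,.056
```

```text
29.05 [0.4854 0.1556 0.304 ] yaw 129.33 down [-1.4e-03 -5.0e-04 -1.0e+00] qd 0.01 [ 0.29  0.19  1.62 -0.    1.34 -0.4 ]
0.012 0.06
n 4757 px [321   0  60  90] c [424.3 276.1] size [55.8 82.7] longaxis 126.7 z [0.0241 0.0507 0.0522]
n 689 px [507   0  23  38] c [543.5 412.1] size [18.7 40. ] longaxis 143.1 z [0.0138 0.03   0.0474]
n 737 px [504  37  26  41] c [573.3 384.6] size [15.8 36.6] longaxis 126.8 z [0.0147 0.0332 0.0515]
n 7612 px [222  75  64 132] c [409.1 131. ] size [ 60.8 149.4] longaxis 129.3 z [0.0262 0.0507 0.0521]
n 2921 px [499  80  39 133] c [645.9 320.2] size [ 32.2 142.5] longaxis 130.9 z [0.0149 0.038  0.0579]
n 4303 px [337 139  48  96] c [535.9 166.5] size [ 52.3 113.9] longaxis 129.1 z [0.025  0.0507 0.0522]
n 3183 px [244 235  55  80] c [525.5   7. ] size [48.5 97.7] longaxis 140.9 z [0.0177 0.0504 0.052 ]
n 324 px [277 338  35  16] c [618.4 -65.1] size [19.2 49. ] longaxis 32.3 z [0.013  0.0223 0.0341]
0.046 0.056
n 3968 px [321   0  60  75] c [420.1 281.8] size [55.2 69.2] longaxis 126.0 z [0.0496 0.0509 0.0523]
n 6160 px [222  86  60 114] c [408.3 131. ] size [ 59.5 123.2] longaxis 129.3 z [0.0495 0.0509 0.0522]
n 3354 px [338 155  47  75] c [536.2 165.4] size [51.1 87.3] longaxis 128.9 z [0.0498 0.051  0.0523]
n 2033 px [244 254  51  58] c [524.7   7.4] size [47.9 71.1] longaxis 141.0 z [0.0494 0.051  0.0522]
```

View pics/w19.png

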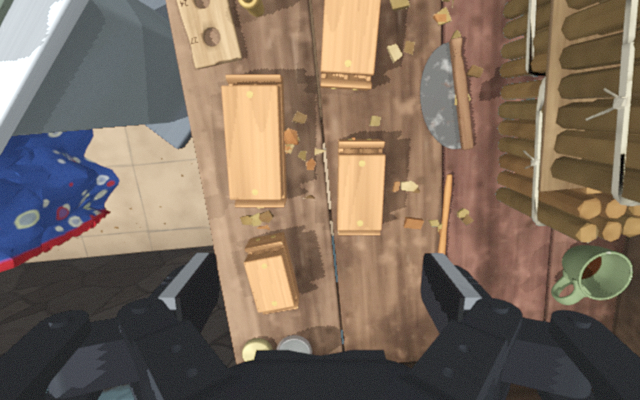

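The last picture shows all four moulds closed, between their cheeks: XL at (253,145), L at (350,40), M at (361,190) and S at (271,280). Every top is at 0.051 m, and the arm is clear. Handing in.

```bash
python3 -c "
from cell import robot
print(robot.finish_job())"
```

```text
the job is handed in; nothing more can be done
None
```

All four moulds are closed with the upper half of their own size, seated fully down and released, the jar and punch were left standing, and the job was handed in at about 29 s of the 104 s allowed; no verdict came back.

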